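# Fetch the doming block from behind the tins

## Robot

A 7-joint arm with a two-finger parallel gripper is mounted at the origin on the work surface. World frame = base frame: x ahead of the robot, y to its left, z up, the work surface at z = 0. Lengths are in m, angles in rad, forces in N, time in s.
With the tool pointing down it reaches from about 0.35 to 0.9 m from the base axis. Payload 8.1 kg.
Tool frame: the origin (TCP) lies between the finger pads; the fingertips stand 8 mm ahead of it and the grasp point (between the pads) lies 11 mm behind it (arm.tcp_to_tips is the distance from the TCP to the fingertips, in m); z points along the fingers, x is the direction in which the jaws open and shut, and the axes are right-handed (so a half turn about z gives the same grasp; the last joint's range is limited). The gripper opens to 92 mm and grips with 3 to 60 N. Pads are 19 mm wide; open, the fingers measure 130 mm over their backs; the gripper's body (75 mm by 190 mm) begins 47 mm behind the grasp point.
Start: joints at [-0.103, 0.434, 0.025, 1.573, -0.012, 1.134, -0.075], TCP at [0.625, -0, 0.235] pointing down, gripper open.
Joint ranges: [-2.62, 2.62], [-0.44, 2.09], [-1.27, 1.32], [0.08, 2.57], [-1.32, 4.46], [0.12, 2], [-2.74, 2.74]. Speed limits (rad/s): [2.22, 2.22, 3.01, 3.01, 3.14, 3.14, 3.14].

## Interface

Orientations are given as a rotation vector (axis times angle).
In Python, from cell import arm, eyes gives the robot as it stands.
- The arm moves only by the tool play_rows, never from a script. Its argument "rows" is a list of rows, each a list of 3 entries, a list of its own where there are three numbers: the shift along the tool's x, y, z each as a share of 50 cm, from -1 to 1, then the turn, a rotation vector about the tool's x, y, z each as a share of 60 degrees, from -1 to 1, then the opening, from -1 (shut) to 1 (fully open), so that 0 is half open. In form: [[[dx, dy, dz], [ax, ay, az], grip], ...]. A call has 1 to 10 rows; each row is the pose to reach, as a shift and turn from the pose commanded when the call began, along the tool's axes at that moment; what a row does not reach only later rows make up. A row lasts 1/10 s, in which the tool goes at most 50 mm and 8.59 degrees, less where a joint would pass 70% of its speed; a pose out of reach is approached as far as the arm can. A call with a number of a shift or a turn outside -1 to 1 is refused whole. A call with a gripper value outside its range is refused whole. The fingers move at their own pace and stop on an object; "newtons" is the grip in N (left out, the last holds). Time passes only in rows, so rows that repeat a pose let the fingers close. It gives the time, the measured TCP pose, the force and the opening at its end, in the units of the state.
- arm.observe(): the state, without advancing time (a new reading comes with each control period).
- eyes.get_image(name): name is "scene" or "side" or "wrist"; returns (picture, depth): 384x512x3 uint8, red, green, blue; 384x512 float32, m along the optical axis (not along the pixel's ray), 0 where there is no reading.
- eyes.get_calibration(name): a dict with "intrinsics" (3x3 intrinsics, pixels), "k1" (the pictures are not rectified: a ray, as slopes to the right and down, at radius r is drawn at 1 + k1 r^2 times it, then the intrinsics apply), "R" (3x3) and "t" (3): a world point X has camera coordinates R X + t. Camera axes: x right, y down, z forward; pixel columns grow to the right and rows downward; lengths in m; the calibration is good to about 2 mm. A picture is of the moment at which its call begins: read the wrist's pose just before it. get_calibration takes no time and is no camera call; for the wrist camera it gives the pose at the moment of the call.
- arm.sign_off(): hands the job in, once; it reports no verdict.
The state is a dict: "clock": time; "joints": joint angles; "dq": joint speeds; "joint_efforts": joint torques, N m; "position": TCP position; "ee_rot": TCP orientation; "force": force on the tool from outside, world axes, zero at the start; "ft_torque": the same for the moment, N m; "width": opening from 0.0 (shut) to 1.0 (fully open).
Only numpy, scipy, OpenCV 4.12 (cv2) and the standard library are available. Lean on these libraries where they do the work, as an engineer would, in place of code of your own. Each camera call takes 0.05 s, during which the arm holds its last target.

## Task

The steel doming block on the goldsmith's caddy is boxed in by three lidded tins: first stand all three tins upright in the grey side tray, then lift out the block and set it flat on the middle of the round brown cushion. Leave the tins in the tray until the block is there; then stand each tin back in the middle of the caddy plate of its own lid colour. Set things down rather than dropping them, and never let a tin tip over.

Things in the scene. Friction and masses are not known exactly. Their poses are not given: they have to be found in the camera images.
- tin_red: Round closed tin, 48 mm diameter, 100 mm tall, about 0.15 kg: bare aluminium with a paper band below, red lid (top 30 mm, same diameter). Loose. Origin at the centre of its underside, z up; its yaw means nothing. Starts upright on the red plate.
- tin_yellow: Round closed tin, 48 mm diameter, 100 mm tall, about 0.15 kg: bare aluminium with a paper band below, yellow lid (top 30 mm, same diameter). Loose. Origin at the centre of its underside, z up; its yaw means nothing. Starts upright on the yellow plate.
- tin_blue: Round closed tin, 48 mm diameter, 100 mm tall, about 0.15 kg: bare aluminium with a paper band below, blue lid (top 30 mm, same diameter). Loose. Origin at the centre of its underside, z up; its yaw means nothing. Starts upright on the blue plate.
- plate_red: Red painted square plate, 56 x 56 mm, 3 mm thick, fixed on the caddy's base: the home of the tin with the red lid. Origin at the centre of its underside (top face at origin + 3 mm); axes along those of the caddy. Which colour is at which of the three spots changes from start to start.
- plate_yellow: Yellow painted square plate, 56 x 56 mm, 3 mm thick, fixed on the caddy's base: the home of the tin with the yellow lid. Origin at the centre of its underside (top face at origin + 3 mm); axes along those of the caddy. Which colour is at which of the three spots changes from start to start.
- plate_blue: Blue painted square plate, 56 x 56 mm, 3 mm thick, fixed on the caddy's base: the home of the tin with the blue lid. Origin at the centre of its underside (top face at origin + 3 mm); axes along those of the caddy. Which colour is at which of the three spots changes from start to start.
- doming_block: Steel doming block with dark round dimples on its top, 46 x 46 x 40 mm high, about 0.6 kg. Loose. Origin at the centre of its underside, x and y along its sides. It starts on the caddy's base, about 10 mm in front of the back rail, with a tin 11 mm away on its left, another on its right and the third in front of it; with the tins gone, its two sides that face along the caddy's y are free to grip.
- caddy: Pale wooden caddy, fixed: a flat base 150 mm (x) by 190 mm (y), 12 mm thick, with an 8 mm thick rail along its far (+x) edge whose top is 57 mm above the table. Origin at the centre of the base's underside, on the table; x points to the rail. In this frame the block starts near (30, 0) mm and the three plates are centred at (30, 58), (30, -58) and (-28, 0) mm.
- side_tray: Grey plastic side tray, fixed, empty: 260 mm (its x) by 110 mm (its y), floor 5 mm thick, rim 14 mm above the table, walls 5 mm. Origin at the centre of its underside, on the table. It is to the left or to the right of the caddy.
- cushion: Dark brown round cushion, hard, fixed: 110 mm diameter, flat top 14 mm above the table. Origin at the centre of its underside, on the table. It is on the opposite side of the caddy from the tray.
Not all that is in view belongs to the job. Leave any green or pink look-alike of the tin_yellow alone.

How it is judged:
On the way, in this order (a step that is already met when the one before it is completed fails the run):
1. all three tins stand in the side tray, released, the block still on the caddy (x of tin_red in the frame of side_tray between -0.125 and 0.125 m and y of tin_red in the frame of side_tray between -0.05 and 0.05 m and z of tin_red in the frame of side_tray between 0.001 and 0.012 m and linear speed of each of tin_red, tin_yellow, tin_blue below 0.03 m/s and angular speed of each of tin_red, tin_yellow, tin_blue below 0.3 rad/s and contact force between the fingers and tin_red below 0.05 N and angle between each of tin_red, tin_yellow, tin_blue's own z axis and vertical below 0.1 rad and x of tin_yellow in the frame of side_tray between -0.125 and 0.125 m and y of tin_yellow in the frame of side_tray between -0.05 and 0.05 m and z of tin_yellow in the frame of side_tray between 0.001 and 0.012 m and contact force between the fingers and tin_yellow below 0.05 N and x of tin_blue in the frame of side_tray between -0.125 and 0.125 m and y of tin_blue in the frame of side_tray between -0.05 and 0.05 m and z of tin_blue in the frame of side_tray between 0.001 and 0.012 m and contact force between the fingers and tin_blue below 0.05 N and horizontal distance between doming_block and caddy below 0.08 m), for 0.2 s.
2. the block lies on the cushion, released, while all three tins are still in the tray (horizontal distance between doming_block and cushion below 0.015 m and z of doming_block in the frame of cushion between 0.01 and 0.018 m and linear speed of doming_block below 0.03 m/s and angular speed of doming_block below 0.3 rad/s and contact force between the fingers and doming_block below 0.05 N and angle between doming_block's own z axis and vertical below 0.1 rad and x of tin_red in the frame of side_tray between -0.125 and 0.125 m and y of tin_red in the frame of side_tray between -0.05 and 0.05 m and z of tin_red in the frame of side_tray between 0.001 and 0.012 m and x of tin_yellow in the frame of side_tray between -0.125 and 0.125 m and y of tin_yellow in the frame of side_tray between -0.05 and 0.05 m and z of tin_yellow in the frame of side_tray between 0.001 and 0.012 m and x of tin_blue in the frame of side_tray between -0.125 and 0.125 m and y of tin_blue in the frame of side_tray between -0.05 and 0.05 m and z of tin_blue in the frame of side_tray between 0.001 and 0.012 m), for 0.2 s.
At the end, for the whole second after the job is handed in: The doming block lies flat on the cushion within 15 mm of its centre, and each tin stands upright (within 0.1 rad) on the plate of its own lid colour, within 12 mm of the plate's centre; all are released and at rest (horizontal distance between doming_block and cushion below 0.015 m and z of doming_block in the frame of cushion between 0.01 and 0.018 m and linear speed of each of doming_block, tin_red, tin_yellow, tin_blue below 0.03 m/s and angular speed of each of doming_block, tin_red, tin_yellow, tin_blue below 0.3 rad/s and contact force between the fingers and doming_block below 0.05 N and angle between each of doming_block, tin_red, tin_yellow, tin_blue's own z axis and vertical below 0.1 rad and horizontal distance between tin_red and plate_red below 0.012 m and z of tin_red in the frame of plate_red between -0.0005 and 0.007 m and contact force between the fingers and tin_red below 0.05 N and horizontal distance between tin_yellow and plate_yellow below 0.012 m and z of tin_yellow in the frame of plate_yellow between -0.0005 and 0.007 m and contact force between the fingers and tin_yellow below 0.05 N and horizontal distance between tin_blue and plate_blue below 0.012 m and z of tin_blue in the frame of plate_blue between -0.0005 and 0.007 m and contact force between the fingers and tin_blue below 0.05 N); the robot touches nothing.
It fails at once if a tin is tipped over (more than 0.6 rad) (angle between any of tin_red, tin_yellow, tin_blue's own z axis and vertical above 0.6 rad).
It fails at once if a tin or the block is dropped (moving faster than 0.6 m/s with no finger on it, a fall of about 2 cm) ((linear speed of tin_red above 0.6 m/s and contact force between the fingers and tin_red below 0.05 N) or (linear speed of tin_yellow above 0.6 m/s and contact force between the fingers and tin_yellow below 0.05 N) or (linear speed of tin_blue above 0.6 m/s and contact force between the fingers and tin_blue below 0.05 N) or (linear speed of doming_block above 0.6 m/s and contact force between the fingers and doming_block below 0.05 N)).
It also fails if it takes over 144 s, if anything falls off the work surface, if the arm or the gripper's body presses on something with over 40 N, if the wrist force passes 120 N, or if a joint passes its speed limit or range.

## Working session

There is one attempt and no reset: what is moved stays moved. The work goes in short steps, Python scripts to look and compute and a tool call to move; the robot and the scene stay as the last step left them, time stands still between calls to the robot, and variables do not carry over. Pictures are saved under pics/ and viewed, and the job is handed in when it is done.

Besides the shell and the picture viewer there is one more tool, called after ">>>" as name([rows], argument=value, ...), one row to a line, values as JSON. play_rows: Moves the arm, as the interface text tells. Its arguments: {"type":"object","properties":{"rows":{"type":"array","items":{"type":"array"}},"newtons":{"type":"number"}},"required":["rows"]}

```bash
ls; mkdir -p pics
python3 - <<'E'
from cell import arm, eyes
import cv2, numpy as np
for n in ['scene','side','wrist']:
    p,d=eyes.get_image(n); cv2.imwrite(f'pics/{n}0.png',p[:,:,::-1]); np.save(f'pics/{n}0.npy',d)
    c=eyes.get_calibration(n); print(n,c['intrinsics'].tolist(),c['k1'],np.round(c['R'],3).tolist(),c['t'])
print(arm.observe(), arm.tcp_to_tips)
E
```

```text
pics
scene [[439.8016288063038, 0.0, 256.82547092347977], [0.0, 439.8016288063038, 190.7321733556314], [0.0, 0.0, 1.0]] -0.03390767735121681 [[0.528, 0.849, 0.006], [0.553, -0.338, -0.762], [-0.645, 0.406, -0.648]] [-0.25337449 -0.20945157  1.34070522]
side [[355.7229280110149, 0.0, 252.2408024219693], [0.0, 355.7229280110149, 189.8417273534755], [0.0, 0.0, 1.0]] -0.014760115732803739 [[-1.0, -0.027, -0.016], [-0.009, 0.73, -0.683], [0.03, -0.683, -0.73]] [0.48643277 0.0160277  0.70559787]
wrist [[280.27605174817194, 0.0, 257.2927085060817], [0.0, 280.27605174817194, 193.9114059603367], [0.0, 0.0, 1.0]] -0.03213166265745029 [[1.0, -0.0, -0.003], [0.001, -0.963, 0.271], [-0.003, -0.271, -0.963]] [-0.62366942 -0.0333065   0.39115118]
{'clock': 0.15, 'joints': array([-0.10263272,  0.43503663,  0.02498685,  1.57383588, -0.0116039 ,
        1.13401169, -0.07511376]), 'dq': array([-0.00100141, -0.00069785, -0.0023852 , -0.00216623,  0.0002184 ,
        0.00067118,  0.00078729]), 'joint_efforts': array([ 9.13879558e-04, -6.68263149e+01,  9.85680185e-01, -3.14695251e+01,
       -6.03506877e-02,  3.94195947e-02,  8.07748006e-05]), 'position': array([ 6.24643745e-01, -2.99278765e-05,  2.34161934e-01]), 'ee_rot': array([ 3.14148538e+00, -9.79211487e-05, -1.79298425e-03]), 'force': array([-0.4529224 ,  0.70081494, -0.22253191]), 'ft_torque': array([ 1.07124949e-03, -1.36830589e-05, -3.35491244e-02]), 'width': 1.0036150355402653} 0.008
```

View pics/scene0.png

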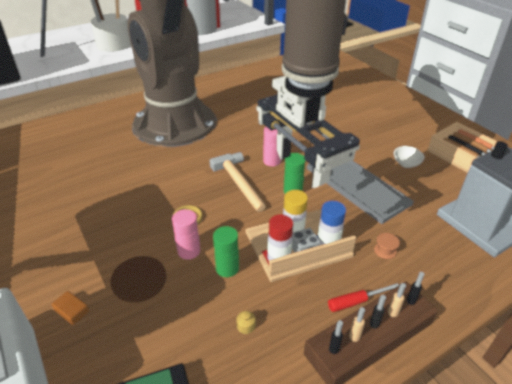

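View pics/side0.png

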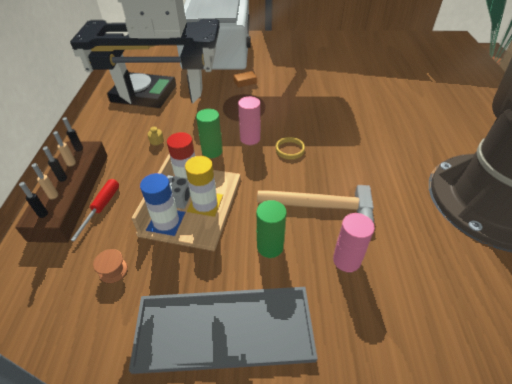

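View pics/wrist0.png

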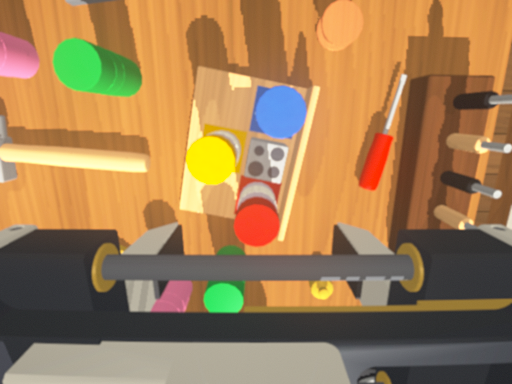

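The scene view shows the tins on the caddy: red (280,232), yellow (296,205) and blue (332,218). Look-alikes to leave alone are two green tins, (226,250) and (294,172), and two pink ones, (186,232) and (271,146). The cushion is at (138,278). The side view shows the tray at (225,330). Next I'll measure them.

```bash
cat > h.py <<'E'
from cell import arm, eyes
import cv2, numpy as np
def cloud(n, pd=None):
    c=eyes.get_calibration(n)
    p,d=pd if pd else eyes.get_image(n)
    K=c['intrinsics'];h,w=d.shape
    u,v=np.meshgrid(np.arange(w),np.arange(h))
    D=np.array([c['k1'],0,0,0,0.])
    s=cv2.undistortPoints(np.stack([u,v],-1).reshape(-1,1,2).astype(np.float64),K,D).reshape(h,w,2)
    X=np.dstack([s[...,0]*d,s[...,1]*d,d])
    W=(X-c['t'])@c['R']
    W[d<=0]=np.nan
    return p,W
def mask(p,col):
    hsv=cv2.cvtColor(p,cv2.COLOR_RGB2HSV);H,S,V=[hsv[...,i].astype(int) for i in range(3)]
    if col=='red': return ((H<6)|(H>174))&(S>170)&(V>90)
    if col=='yellow': return (H>22)&(H<32)&(S>190)&(V>120)
    if col=='blue': return (H>105)&(H<120)&(S>150)&(V>80)
    if col=='green': return (H>50)&(H<75)&(S>150)
    if col=='pink': return (H>155)&(H<175)&(S>60)&(V>120)
def proj(n,X):
    c=eyes.get_calibration(n)
    q,_=cv2.projectPoints(np.asarray(X,float).reshape(-1,1,3),cv2.Rodrigues(c['R'])[0],c['t'],c['intrinsics'],np.array([c['k1'],0,0,0,0.]))
    return q.reshape(-1,2)
E
python3 - <<'E'
from h import *
for n in ['scene','side','wrist']:
    p=cv2.imread(f'pics/{n}0.png')[:,:,::-1].copy();d=np.load(f'pics/{n}0.npy')
    p,W=cloud(n,(p,d))
    for c in ['red','yellow','blue','green','pink']:
        m=mask(p,c)
        k,l,st,ce=cv2.connectedComponentsWithStats(m.astype(np.uint8))
        for i in range(1,k):
            if st[i,4]<80: continue
            P=W[l==i];P=P[~np.isnan(P[:,0])]
            if len(P)<50: continue
            zt=np.percentile(P[:,2],97)
            T=P[P[:,2]>zt-.004]
            if P[:,0].min()<.1 or abs(P[:,1]).max()>.5: continue
            (cx,cy),r=cv2.minEnclosingCircle(T[:,:2].astype(np.float32))
            print(n,c,ce[i].round(),len(P),len(T),'ztop',zt.round(4),'mean',T[:,:2].mean(0).round(4),'circ',round(cx,4),round(cy,4),round(r,4))
E
```

```text
scene red [280. 227.] 434 281 ztop 0.1169 mean [ 0.6271 -0.0394] circ 0.6268 -0.0379 0.0229
scene red [347. 300.] 484 226 ztop 0.0269 mean [0.7834 0.0108] circ 0.7823 0.0138 0.0371
scene blue [333. 213.] 390 243 ztop 0.1169 mean [0.6504 0.0729] circ 0.6501 0.0728 0.0217
scene green [292. 171.] 346 117 ztop 0.1016 mean [0.4586 0.1165] circ 0.4572 0.1179 0.0205
scene green [224. 248.] 530 230 ztop 0.1018 mean [ 0.5884 -0.1401] circ 0.5876 -0.139 0.0222
scene pink [270. 147.] 477 73 ztop 0.102 mean [0.3533 0.1164] circ 0.4422 0.0493 0.16
scene pink [186. 234.] 1018 300 ztop 0.1013 mean [ 0.5015 -0.186 ] circ 0.5006 -0.1856 0.0239
side red [180. 145.] 531 323 ztop 0.1164 mean [ 0.6223 -0.033 ] circ 0.6228 -0.0345 0.0233
side red [105. 195.] 449 204 ztop 0.0266 mean [0.7806 0.0161] circ 0.781 0.0153 0.0368
side yellow [199. 170.] 487 321 ztop 0.1164 mean [0.5766 0.0361] circ 0.5771 0.034 0.0225
side blue [156. 189.] 689 432 ztop 0.1163 mean [0.6445 0.08  ] circ 0.6447 0.0782 0.0231
side blue [167. 226.] 135 135 ztop 0.0168 mean [0.6403 0.0908] circ 0.6454 0.0798 0.0357
side pink [249. 119
[... 191 characters left out ...]
 ztop 0.0257 mean [0.7799 0.0174] circ 0.7795 0.0154 0.0361
wrist red [257. 223.] 1560 1496 ztop 0.1157 mean [ 0.6231 -0.0344] circ 0.6231 -0.0353 0.024
wrist yellow [211. 160.] 1870 1809 ztop 0.1159 mean [0.5785 0.0322] circ 0.5782 0.0319 0.0239
wrist blue [279. 103.] 946 945 ztop 0.1161 mean [0.6442 0.0847] circ 0.6452 0.0836 0.0193
wrist green [88. 70.] 2766 1977 ztop 0.1013 mean [0.4532 0.1217] circ 0.4523 0.1214 0.0243
wrist green [224. 297.] 1091 1000 ztop 0.1011 mean [ 0.5843 -0.1291] circ 0.5937 -0.0634 0.0934
wrist pink [17. 57.] 1341 129 ztop 0.056 mean [0.3413 0.1424] circ 0.3366 0.1435 0.0159
wrist pink [174. 297.] 913 38 ztop 0.3242 mean [0.6023 0.0265] circ 0.6018 0.0264 0.0042
```

Run:
```python
import cv2
p=cv2.imread('pics/wrist0.png');cv2.imwrite('pics/w0c.png',cv2.resize(p[50:260,160:340],None,fx=3.3,fy=2.8,interpolation=cv2.INTER_CUBIC))
p=cv2.imread('pics/side0.png');cv2.imwrite('pics/s0c.png',cv2.resize(p[110:384,100:330],None,fx=3,fy=2.1,interpolation=cv2.INTER_CUBIC))
```

```text
(no output)
```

View pics/w0c.png

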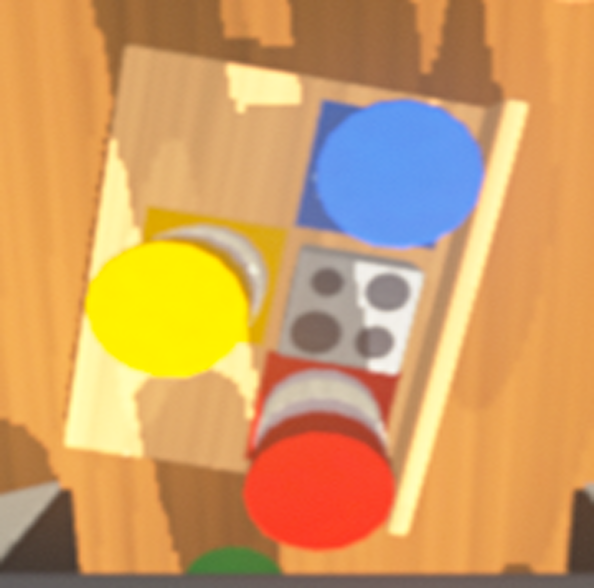

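Run:
```python
from h import *
for n in ['scene','side','wrist']:
    p=cv2.imread(f'pics/{n}0.png')[:,:,::-1].copy();d=np.load(f'pics/{n}0.npy')
    p,W=cloud(n,(p,d))
    x,y,z=W[...,0],W[...,1],W[...,2]
    # table check
    t=(abs(z)<.01)&(x>.4)&(x<.8)&(abs(y)<.3); print(n,'table z',np.median(z[t]))
    g=p.astype(int); 
    m=(z>-.004)&(z<.02)&(x>.3)&(x<.95)&(y>.15)&(y<.5)&(g[...,2]>=g[...,0]-5)
    m=cv2.morphologyEx(m.astype(np.uint8),cv2.MORPH_OPEN,np.ones((3,3)))
    k,l,st,ce=cv2.connectedComponentsWithStats(m)
    for i in range(1,k):
        if st[i,4]>1500:
            P=W[l==i]; r=cv2.minAreaRect(P[:,:2].astype(np.float32)); print('tray',n,ce[i],r,np.percentile(P[:,2],[5,50,95]))
    m=(z>.008)&(z<.022)&(x>.4)&(x<.8)&(y>-.4)&(y<-.12)&(g.max(-1)<80)
    m=cv2.morphologyEx(m.astype(np.uint8),cv2.MORPH_OPEN,np.ones((3,3)))
    k,l,st,ce=cv2.connectedComponentsWithStats(m)
    for i in range(1,k):
        if st[i,4]>500:
            P=W[l==i]; r=cv2.minEnclosingCircle(P[:,:2].astype(np.float32)); print('cushion',n,ce[i],st[i,4],r,P.mean(0),np.percentile(P[:,2],[5,50,95]))
```

```text
scene table z 0.00012627733581403614
tray scene [367.26515152 190.94776715] ((0.5440540313720703, 0.2717320919036865), (0.22068341076374054, 0.11220461875200272), 4.823026180267334) [0.00351234 0.00588652 0.01430931]
cushion scene [137.99058577 277.98169456] 1912 ((0.5196141004562378, -0.304010808467865), 0.05596478655934334) [ 0.52387978 -0.30512521  0.0135183 ] [0.01122284 0.01362202 0.01553379]
side table z 0.0004978382100140754
tray side [222.39260161 330.30095905] ((0.5223453044891357, 0.27261850237846375), (0.25845420360565186, 0.11086096614599228), 4.792677402496338) [0.00319399 0.00494884 0.01376383]
wrist table z -0.00025403454367306933
```

View pics/s0c.png

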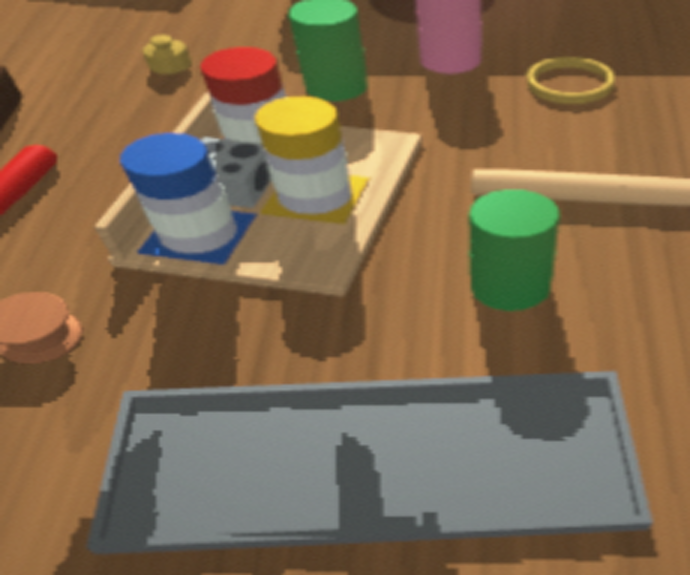

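The plate under each tin matches its lid: yellow in front, red to the right and blue to the left. Three-camera estimates put the tins at red (.623,-.035), yellow (.578,.032) and blue (.645,.082), with lid tops at 0.116. The caddy yaw is about -10°. The tray is at (.522,.272), turned +4.8°, and the cushion at about (.519,-.303). All of this agrees with the given sizes. I'll take yellow first, checking above it before going down.

>>> play_rows([
  [[-0.094,-0.064,0],[0,0,0],0.48],
  [[-0.094,-0.064,0],[0,0,0],0.48],
  [[-0.094,-0.064,0.05],[0,0,0],0.48],
  [[-0.094,-0.064,0.1],[0,0,0],0.48],
  [[-0.094,-0.064,0.1],[0,0,0],0.48],
  [[-0.094,-0.064,0.1],[0,0,0],0.48],
], newtons=15)

```text
clock: 0.75
position: [0.5779, 0.032, 0.1849]
ee_rot: [3.141, -0.0, -0.001]
force: [0.9, 0.4, 0.6]
width: 0.741
```

Run:
```python
from h import *
for n in ['side','wrist','scene']:
    p,W=cloud(n); cv2.imwrite(f'pics/{n}1.png',p[:,:,::-1])
    for c in ['yellow']:
        m=mask(p,c)&(W[...,2]>.11); T=W[m]
        if len(T)>30: print(n,c,len(T),T.mean(0),cv2.minEnclosingCircle(T[:,:2].astype(np.float32)))
print(arm.observe()['position'],arm.observe()['width'])
p=cv2.imread('pics/side1.png');cv2.imwrite('pics/s1c.png',cv2.resize(p[40:260,80:330],None,fx=3,fy=2.5))
```

```text
side yellow 282 [0.57654249 0.03787136 0.11490514] ((0.5766900777816772, 0.03416690230369568), 0.02263202704489231)
wrist yellow 2376 [0.57802288 0.03269629 0.11445482] ((0.5781155824661255, 0.03182616084814072), 0.023777619004249573)
[0.57891543 0.03203597 0.18605379] 0.7381927527889952
```

View pics/s1c.png

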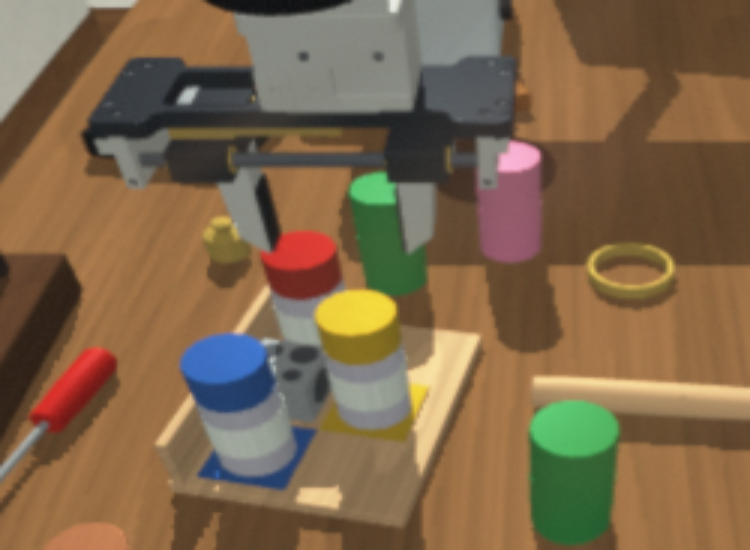

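View pics/wrist1.png

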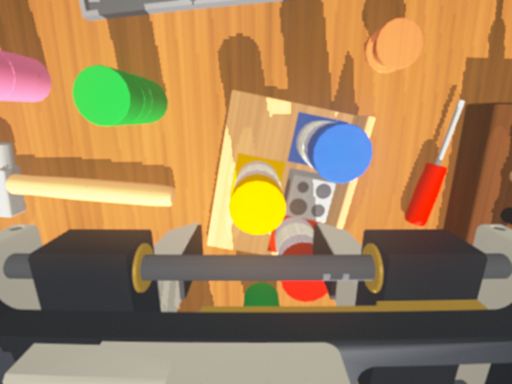

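The side crop shows the open fingers above the yellow tin, and the wrist view puts its lid at (258,205), which is (.578,.032) as commanded. Descend and grip.

>>> play_rows([
  [[0,0,0.08],[0,0,0],0.48],
  [[0,0,0.14],[0,0,0],0.48],
  [[0,0,0.18],[0,0,0],0.48],
  [[0,0,0.2],[0,0,0],0.48],
  [[0,0,0.2],[0,0,0],0.48],
  [[0,0,0.2],[0,0,0],-0.1],
  [[0,0,0.2],[0,0,0],-0.3],
  [[0,0,0.2],[0,0,0],-0.3],
  [[0,0,0.2],[0,0,0],-0.3],
  [[0,0,0.2],[0,0,0],-0.3],
])

```text
clock: 1.9
position: [0.5787, 0.0321, 0.0858]
ee_rot: [-3.141, 0.0, -0.003]
force: [-1.2, -0.2, 7.6]
width: 0.52
```

Held: width 0.52 is 48 mm. Lift and carry it to the tray's left slot.

>>> play_rows([
  [[0,0,-0.04],[0,0,0],-0.3],
  [[0,0,-0.1],[0,0,0],-0.3],
  [[0,0,-0.18],[0,0,0],-0.3],
  [[0,0,-0.25],[0,0,0],-0.3],
  [[0,0,-0.28],[0,0,0],-0.3],
  [[-0.02,-0.03,-0.28],[0,0,0],-0.3],
  [[-0.05,-0.08,-0.28],[0,0,0],-0.3],
  [[-0.09,-0.14,-0.28],[0,0,0],-0.3],
  [[-0.13,-0.2,-0.28],[0,0,0],-0.3],
  [[-0.17,-0.27,-0.28],[0,0,0],-0.3],
])

```text
clock: 2.9
position: [0.492, 0.1672, 0.2248]
ee_rot: [3.141, -0.002, -0.0]
force: [0.5, -0.0, -2.0]
width: 0.517
```

>>> play_rows([
  [[-0.04,-0.07,0],[0,0,0],-0.3],
  [[-0.08,-0.13,0],[0,0,0],-0.3],
  [[-0.11,-0.18,0],[0,0,0],-0.3],
  [[-0.122,-0.195,0],[0,0,0],-0.3],
  [[-0.122,-0.195,0.05],[0,0,0],-0.3],
  [[-0.122,-0.195,0.12],[0,0,0],-0.3],
  [[-0.122,-0.195,0.19],[0,0,0],-0.3],
  [[-0.122,-0.195,0.24],[0,0,0],-0.3],
  [[-0.122,-0.195,0.26],[0,0,0],-0.3],
  [[-0.122,-0.195,0.26],[0,0,0],-0.3],
])

```text
clock: 3.9
position: [0.4317, 0.2635, 0.0938]
ee_rot: [3.14, -0.001, -0.003]
force: [-0.6, -0.5, -0.6]
width: 0.519
```

Run:
```python
from h import *
p,W=cloud('side'); cv2.imwrite('pics/s2.png',cv2.resize(p[120:384,100:400],None,fx=2.5,fy=2.2)[:,:,::-1])
m=mask(p,'yellow')&(W[...,1]>.2); T=W[m];print(T.mean(0),np.percentile(T[:,2],[3,97]))
print(arm.observe()['position'],arm.observe()['force'])
```

```text
[0.43227414 0.28009738 0.11624614] [0.10011918 0.12395825]
[0.43231793 0.26418821 0.09497349] [ 0.68370506  0.24233032 -1.1842776 ]
```

View pics/s2.png

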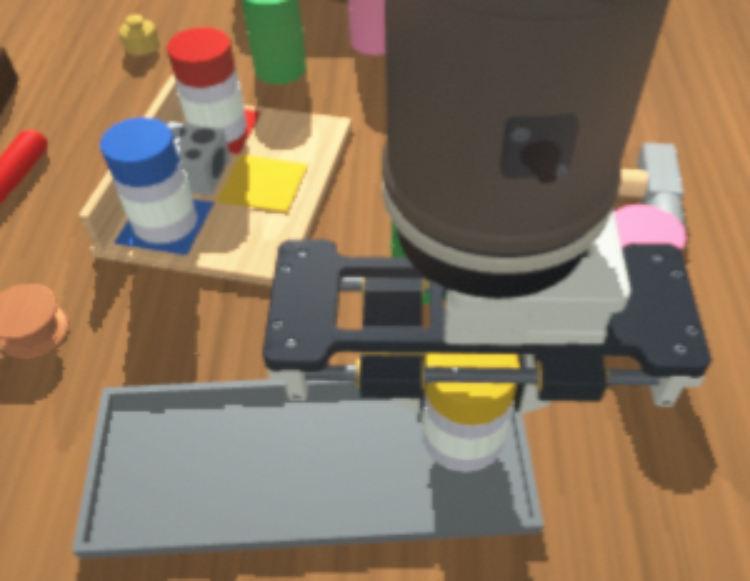

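The yellow tin hangs upright above the right end of the tray in this view, clear of the walls. Lower it 19 mm, watching the force.

>>> play_rows([
  [[0,0,0.02],[0,0,0],-0.3],
  [[0,0,0.03],[0,0,0],-0.3],
  [[0,0,0.035],[0,0,0],-0.3],
  [[0,0,0.038],[0,0,0],-0.3],
  [[0,0,0.038],[0,0,0],-0.3],
])

```text
clock: 4.45
position: [0.4321, 0.2646, 0.0759]
ee_rot: [-3.141, -0.0, -0.0]
force: [-0.4, -0.4, -2.0]
width: 0.519
```

>>> play_rows([
  [[0,0,0.002],[0,0,0],-0.3],
  [[0,0,0.003],[0,0,0],-0.3],
  [[0,0,0.003],[0,0,0],-0.3],
])

```text
clock: 4.75
position: [0.4321, 0.2648, 0.0756]
ee_rot: [-3.141, -0.0, -0.001]
force: [-5.6, -2.7, 17.7]
width: 0.519
```

Contact. Release, rise and go over the red tin.

>>> play_rows([
  [[0,0,0.002],[0,0,0],0.1],
  [[0,0,0.002],[0,0,0],0.3],
  [[0,0,0.002],[0,0,0],0.48],
  [[0,0,0.002],[0,0,0],0.48],
  [[0,0,-0.06],[0,0,0],0.48],
  [[0,0,-0.14],[0,0,0],0.48],
  [[0,0,-0.22],[0,0,0],0.48],
  [[0,0,-0.24],[0,0,0],0.48],
])

```text
clock: 5.55
position: [0.4338, 0.2658, 0.1983]
ee_rot: [-3.138, 0.0, -0.008]
force: [0.3, 0.3, 0.5]
width: 0.738
```

>>> play_rows([
  [[0.05,0.08,0],[0,0,0],0.48],
  [[0.1,0.16,0],[0,0,0],0.48],
  [[0.15,0.24,0],[0,0,0],0.48],
  [[0.2,0.32,0],[0,0,0],0.48],
  [[0.25,0.4,0],[0,0,0],0.48],
  [[0.3,0.48,0],[0,0,0],0.48],
  [[0.35,0.56,0],[0,0,0],0.48],
  [[0.382,0.599,0],[0,0,0],0.48],
  [[0.382,0.599,0],[0,0,0],0.48],
  [[0.382,0.599,0],[0,0,0],0.48],
])

```text
clock: 6.55
position: [0.6227, -0.0351, 0.1933]
ee_rot: [-3.141, 0.002, 0.002]
force: [-0.2, -0.1, -0.7]
width: 0.739
```

Run:
```python
from h import *
for n in ['side','wrist']:
    p,W=cloud(n); cv2.imwrite(f'pics/{n}3.png',p[:,:,::-1])
    for c in ['red','blue','yellow']:
        m=mask(p,c)&(W[...,2]>(.1 if c=='yellow' else .11))&(W[...,2]<.13); T=W[m]
        if len(T)>30: print(n,c,len(T),T.mean(0),cv2.minEnclosingCircle(T[:,:2].astype(np.float32)))
print(arm.observe()['position'])
```

```text
side red 341 [ 0.62203056 -0.03219936  0.11481305] ((0.6221871376037598, -0.03509901463985443), 0.023741811513900757)
side blue 447 [0.64393473 0.08111031 0.11475482] ((0.6444905400276184, 0.07905407249927521), 0.02281673438847065)
side yellow 951 [0.43229524 0.26638721 0.1047667 ] ((0.43170008063316345, 0.2646826207637787), 0.024246875196695328)
wrist red 2221 [ 0.62292117 -0.03449194  0.11438972] ((0.6228702068328857, -0.035502057522535324), 0.02383197285234928)
wrist blue 1388 [0.64388203 0.07542196 0.11458392] ((0.6455428600311279, 0.07602622359991074), 0.023450590670108795)
[ 0.62232862 -0.03343216  0.19374107]
```

View pics/side3.png

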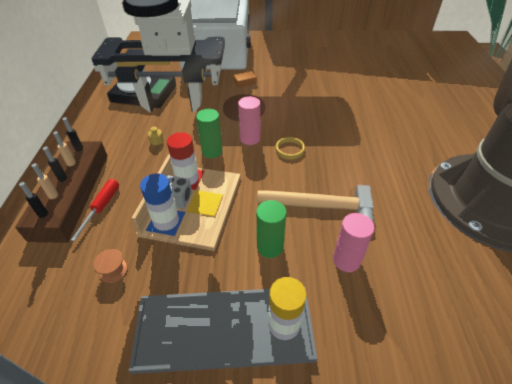

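View pics/wrist3.png

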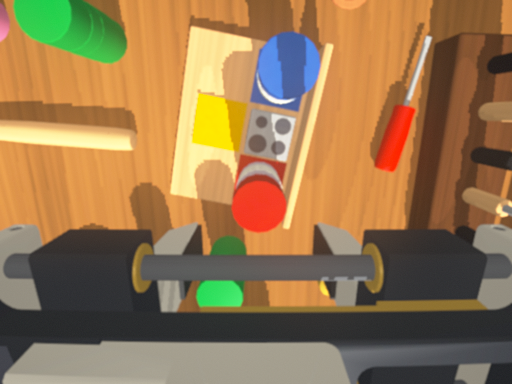

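The yellow tin stands in the tray at (287,308) in the side view. The red lid is at (259,202) in the wrist view, which is (.623,-.035), where commanded. Grip red.

>>> play_rows([
  [[0,0,0.09],[0,0,0],0.48],
  [[0,0,0.16],[0,0,0],0.48],
  [[0,0,0.2],[0,0,0],0.48],
  [[0,0,0.219],[0,0,0],0.48],
  [[0,0,0.219],[0,0,0],0.48],
  [[0,0,0.219],[0,0,0],-0.1],
  [[0,0,0.219],[0,0,0],-0.3],
  [[0,0,0.219],[0,0,0],-0.3],
  [[0,0,0.219],[0,0,0],-0.3],
  [[0,0,0.219],[0,0,0],-0.3],
])

```text
clock: 7.65
position: [0.6237, -0.035, 0.0859]
ee_rot: [-3.141, 0.0, -0.003]
force: [-1.1, 0.5, 7.1]
width: 0.524
```

>>> play_rows([
  [[0,0,-0.04],[0,0,0],-0.3],
  [[0,0,-0.1],[0,0,0],-0.3],
  [[0,0,-0.18],[0,0,0],-0.3],
  [[0,0,-0.25],[0,0,0],-0.3],
  [[0,0,-0.28],[0,0,0],-0.3],
  [[-0.01,-0.03,-0.28],[0,0,0],-0.3],
  [[-0.03,-0.09,-0.28],[0,0,0],-0.3],
  [[-0.05,-0.16,-0.28],[0,0,0],-0.3],
  [[-0.08,-0.24,-0.28],[0,0,0],-0.3],
  [[-0.1,-0.3,-0.28],[0,0,0],-0.3],
])

```text
clock: 8.65
position: [0.5702, 0.1188, 0.223]
ee_rot: [-3.141, -0.004, 0.005]
force: [-0.4, 0.8, -1.4]
width: 0.519
```

>>> play_rows([
  [[-0.03,-0.08,0],[0,0,0],-0.3],
  [[-0.05,-0.16,0],[0,0,0],-0.3],
  [[-0.08,-0.24,0],[0,0,0],-0.3],
  [[-0.1,-0.3,0],[0,0,0],-0.3],
  [[-0.102,-0.314,0.03],[0,0,0],-0.3],
  [[-0.102,-0.314,0.1],[0,0,0],-0.3],
  [[-0.102,-0.314,0.18],[0,0,0],-0.3],
  [[-0.102,-0.314,0.24],[0,0,0],-0.3],
  [[-0.102,-0.314,0.27],[0,0,0],-0.3],
  [[-0.102,-0.314,0.28],[0,0,0],-0.3],
])

```text
clock: 9.65
position: [0.5189, 0.2717, 0.0814]
ee_rot: [3.139, 0.002, -0.008]
force: [0.5, 0.5, -1.8]
width: 0.519
```

>>> play_rows([
  [[0,0,0.01],[0,0,0],-0.3],
  [[0,0,0.015],[0,0,0],-0.3],
  [[0,0,0.018],[0,0,0],-0.3],
  [[0,0,0.02],[0,0,0],-0.3],
  [[0,0,0.021],[0,0,0],-0.3],
  [[0,0,0.021],[0,0,0],-0.3],
])

```text
clock: 10.25
position: [0.5223, 0.2724, 0.0759]
ee_rot: [-3.141, 0.0, -0.002]
force: [-3.1, -2.1, 9.0]
width: 0.518
```

Red is down. Release, rise and go to blue.

>>> play_rows([
  [[0,0,0],[0,0,0],0.1],
  [[0,0,0],[0,0,0],0.3],
  [[0,0,0],[0,0,0],0.48],
  [[0,0,0],[0,0,0],0.48],
  [[0,0,-0.06],[0,0,0],0.48],
  [[0,0,-0.14],[0,0,0],0.48],
  [[0,0,-0.22],[0,0,0],0.48],
  [[0,0,-0.24],[0,0,0],0.48],
])

```text
clock: 11.05
position: [0.524, 0.2732, 0.1988]
ee_rot: [-3.138, 0.001, -0.009]
force: [0.5, 0.0, 0.1]
width: 0.739
```

>>> play_rows([
  [[0.05,0.08,0],[0,0,0],0.48],
  [[0.1,0.16,0],[0,0,0],0.48],
  [[0.15,0.24,0],[0,0,0],0.48],
  [[0.2,0.32,0],[0,0,0],0.48],
  [[0.246,0.386,0],[0,0,0],0.48],
  [[0.246,0.386,0],[0,0,0],0.48],
  [[0.246,0.386,0],[0,0,0],0.48],
])

```text
clock: 11.75
position: [0.645, 0.0778, 0.1934]
ee_rot: [3.141, -0.004, -0.002]
force: [0.6, 1.2, 0.1]
width: 0.747
```

Run:
```python
from h import *
for n in ['side','wrist']:
    p,W=cloud(n); cv2.imwrite(f'pics/{n}4.png',p[:,:,::-1])
    for c in ['red','blue','yellow']:
        m=mask(p,c)&(W[...,2]>(.11 if c=='blue' else .1))&(W[...,2]<.13); T=W[m]
        if len(T)>30: print(n,c,len(T),T.mean(0),cv2.minEnclosingCircle(T[:,:2].astype(np.float32)))
    for c in ['red','yellow']:
        m=mask(p,c)&(W[...,2]>.01)&(W[...,2]<.02)&(W[...,1]<.08)&(W[...,0]<.7); T=W[m]
        if len(T)>30: print(n,'plate',c,len(T),T.mean(0),cv2.minAreaRect(T[:,:2].astype(np.float32)))
print(arm.observe()['position'])
```

```text
side red 985 [0.5212537  0.27342386 0.10477872] ((0.5212507843971252, 0.27238908410072327), 0.024025842547416687)
side blue 458 [0.64410942 0.08088111 0.11479442] ((0.6447111368179321, 0.07875243574380875), 0.023024147376418114)
side yellow 956 [0.4322812  0.26653523 0.10470563] ((0.4314187467098236, 0.2646074891090393), 0.024079617112874985)
side plate red 288 [ 0.61615108 -0.04148382  0.01529416] ((0.6224934458732605, -0.0351608544588089), (0.05371721088886261, 0.05451948568224907), 79.39111328125)
side plate yellow 530 [0.57755193 0.03487905 0.01508985] ((0.57771897315979, 0.0337478406727314), (0.051864925771951675, 0.05220433324575424), 79.16217041015625)
wrist blue 145 [0.65951259 0.06847236 0.11439309] ((0.6522306799888611, 0.07425178587436676), 0.019032595679163933)
wrist plate red 107 [ 0.62404726 -0.05133242  0.01431964] ((0.6131788492202759, -0.04322269558906555), (0.029422355815768242, 0.07495985180139542), 37.21929168701172)
wrist plate yellow 1513 [0.57864156 0.03481447 0.01449409] ((0.5772920846939087, 0.032085973769426346), (0.05573262646794319, 0.054897505789995193), 78.89335632324219)
[0.64426287 0.08047466 0.19372759]
```

View pics/side4.png

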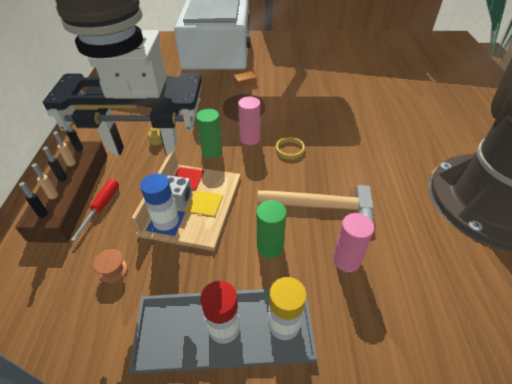

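View pics/wrist4.png

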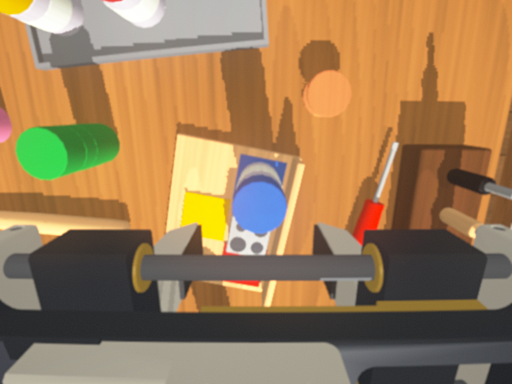

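Blue's lid sits at (260,200) in the wrist view, in the same place relative to the tool as red's was. The plates measure yellow (.5775,.033) and red (.6225,-.035), so the tins were centred on them. Grip blue.

>>> play_rows([
  [[0,0,0.09],[0,0,0],0.48],
  [[0,0,0.16],[0,0,0],0.48],
  [[0,0,0.2],[0,0,0],0.48],
  [[0,0,0.219],[0,0,0],0.48],
  [[0,0,0.219],[0,0,0],0.48],
  [[0,0,0.219],[0,0,0],-0.1],
  [[0,0,0.219],[0,0,0],-0.3],
  [[0,0,0.219],[0,0,0],-0.3],
  [[0,0,0.219],[0,0,0],-0.3],
  [[0,0,0.219],[0,0,0],-0.3],
])

```text
clock: 12.85
position: [0.6458, 0.0791, 0.086]
ee_rot: [-3.141, 0.0, -0.003]
force: [-0.5, 0.4, 5.9]
width: 0.516
```

>>> play_rows([
  [[0,0,-0.04],[0,0,0],-0.3],
  [[0,0,-0.1],[0,0,0],-0.3],
  [[0,0,-0.18],[0,0,0],-0.3],
  [[0,0,-0.25],[0,0,0],-0.3],
  [[0,0,-0.28],[0,0,0],-0.3],
  [[-0.01,-0.03,-0.28],[0,0,0],-0.3],
  [[-0.02,-0.09,-0.28],[0,0,0],-0.3],
  [[-0.03,-0.16,-0.28],[0,0,0],-0.3],
  [[-0.04,-0.24,-0.28],[0,0,0],-0.3],
  [[-0.05,-0.3,-0.28],[0,0,0],-0.3],
])

```text
clock: 13.85
position: [0.6177, 0.233, 0.2228]
ee_rot: [-3.141, -0.004, 0.005]
force: [1.2, -0.1, -0.9]
width: 0.519
```

>>> play_rows([
  [[-0.01,-0.06,0],[0,0,0],-0.3],
  [[-0.016,-0.09,0],[0,0,0],-0.3],
  [[-0.016,-0.101,0.03],[0,0,0],-0.3],
  [[-0.016,-0.101,0.1],[0,0,0],-0.3],
  [[-0.016,-0.101,0.18],[0,0,0],-0.3],
  [[-0.016,-0.101,0.24],[0,0,0],-0.3],
  [[-0.016,-0.101,0.27],[0,0,0],-0.3],
  [[-0.016,-0.101,0.28],[0,0,0],-0.3],
  [[-0.016,-0.101,0.285],[0,0,0],-0.3],
])

```text
clock: 14.75
position: [0.6125, 0.2789, 0.0823]
ee_rot: [3.141, -0.001, 0.001]
force: [-0.1, 0.3, -0.8]
width: 0.519
```

>>> play_rows([
  [[0,0,0.005],[0,0,0],-0.3],
  [[0,0,0.01],[0,0,0],-0.3],
  [[0,0,0.013],[0,0,0],-0.3],
  [[0,0,0.015],[0,0,0],-0.3],
  [[0,0,0.016],[0,0,0],-0.3],
  [[0,0,0.016],[0,0,0],-0.3],
])

```text
clock: 15.35
position: [0.6125, 0.2798, 0.0759]
ee_rot: [-3.141, 0.0, -0.002]
force: [-2.6, -1.2, 9.5]
width: 0.52
```

Release, rise and take a look at the block before turning.

>>> play_rows([
  [[0,0,0],[0,0,0],0.1],
  [[0,0,0],[0,0,0],0.3],
  [[0,0,0],[0,0,0],0.48],
  [[0,0,0],[0,0,0],0.48],
  [[0,0,-0.06],[0,0,0],0.48],
  [[0,0,-0.14],[0,0,0],0.48],
  [[0,0,-0.22],[0,0,0],0.48],
  [[0,0,-0.3],[0,0,0],0.48],
  [[0,0,-0.3],[0,0,0],0.48],
], newtons=40)

```text
clock: 16.25
position: [0.6148, 0.281, 0.2308]
ee_rot: [-3.137, 0.0, -0.014]
force: [0.5, 0.1, -0.2]
width: 0.738
```

>>> play_rows([
  [[0.01,0.08,0],[0,0,-0.14],0.8],
  [[0.01,0.16,0],[0,0,-0.28],0.8],
  [[0.02,0.24,0],[0,0,-0.42],0.8],
  [[0.03,0.32,0],[0,0,-0.56],0.8],
  [[0.04,0.4,0],[0,0,-0.7],0.8],
  [[0.044,0.48,0],[0,0,-0.84],0.8],
  [[0.044,0.515,0],[0,0,-0.98],0.8],
  [[0.044,0.515,0],[0,0,-0.98],0.8],
  [[0.044,0.515,0],[0,0,-0.98],0.8],
])

```text
clock: 17.15
position: [0.6338, 0.0223, 0.2239]
ee_rot: [-2.739, -1.537, -0.0]
force: [-0.1, 0.4, 0.0]
width: 0.898
```

Run:
```python
from h import *
for n in ['side','wrist']:
    p,W=cloud(n); cv2.imwrite(f'pics/{n}5.png',p[:,:,::-1])
    x,y,z=W[...,0],W[...,1],W[...,2]
    for c in ['red','blue','yellow']:
        m=mask(p,c)&(z>.1)&(z<.13); T=W[m]
        if len(T)>30: print(n,c,len(T),cv2.minEnclosingCircle(T[:,:2].astype(np.float32)))
        m=mask(p,c)&(z>.01)&(z<.02)&(y<.12)&(x<.7); T=W[m]
        if len(T)>30: print(n,'plate',c,len(T),T.mean(0),cv2.minAreaRect(T[:,:2].astype(np.float32)))
    m=(z>.046)&(z<.058)&(np.hypot(x-.634,y-.022)<.038)
    T=W[m]; 
    if len(T)>30: print(n,'block',len(T),T.mean(0),cv2.minAreaRect(T[:,:2].astype(np.float32)))
o=arm.observe();print(o['position'],o['ee_rot'],o['joints'])
```

```text
side red 1004 ((0.5213941335678101, 0.2718009352684021), 0.023890623822808266)
side plate red 289 [ 0.61613369 -0.04148106  0.01525204] ((0.6226581335067749, -0.03615141659975052), (0.054127175360918045, 0.05498531460762024), 78.43760681152344)
side blue 969 ((0.6113864183425903, 0.27868515253067017), 0.023438092321157455)
side plate blue 631 [0.64543127 0.07993818 0.01513078] ((0.6458441615104675, 0.07889869809150696), (0.05352465808391571, 0.053844377398490906), 79.08265686035156)
side yellow 960 ((0.43197959661483765, 0.26500946283340454), 0.023921681568026543)
side plate yellow 537 [0.57754266 0.03492055 0.01517244] ((0.5778568387031555, 0.03363802284002304), (0.05235578864812851, 0.0528281033039093), 79.51935577392578)
side block 543 [0.6364243  0.02253577 0.05186278] ((0.640496015548706, 0.019422926008701324), (0.046841099858284, 0.061599910259246826), 77.333251953125)
wrist plate red 1541 [ 0.62243144 -0.03581818  0.01429773] ((0.6228567957878113, -0.03604409471154213), (0.05374448001384735, 0.05368401110172272), 78.9671630859375)
wrist blue 2292 ((0.611645519733429, 0.2755291759967804), 0.02385762706398964)
wrist plate yellow 1881 [0.5758477  0.03185423 0.014621  ] ((0.5770983099937439, 0.032032061368227005), (0.055219173431396484, 0.05517221987247467), 79.2251968383789)
wrist block 1626 [0.63548818 0.02093006 0.05156878] ((0.6406145691871643, 0.019538572058081627), (0.04585440829396248, 0.06142214685678482), 78.86711883544922)
[0.63386985 0.02401592 0.2240939 ] [-2.73649400e+00 -1.54104080e+00 -6.54898189e-04] [ 0.04484225  0.47467895 -0.24775059  1.54515059  0.12262024  1.13707786
  0.79756503]
```

View pics/wrist5.png

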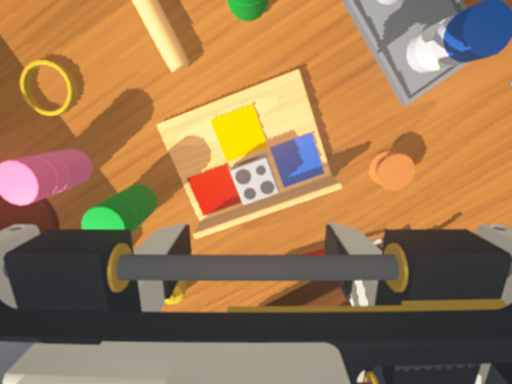

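View pics/side5.png

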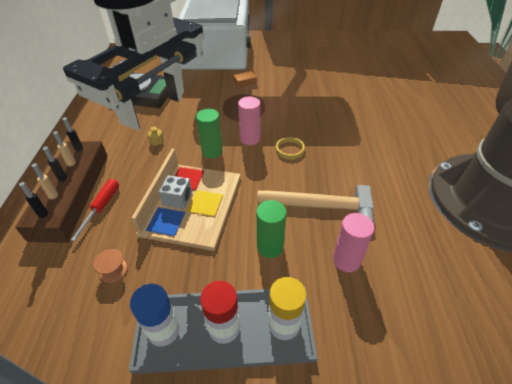

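All three tins stand in the tray: blue (155,315), red (221,312) and yellow (287,308) in the side view. Block centre is (.633,.021), yaw -11°, top 0.052. I'll turn another 20° and descend onto its y-faces.

>>> play_rows([
  [[-0.003,0,0.05],[0,0,-0.14],0.8],
  [[-0.003,0,0.1],[0,0,-0.28],0.8],
  [[-0.003,0,0.17],[0,0,-0.335],0.8],
  [[-0.003,0,0.24],[0,0,-0.335],0.8],
  [[-0.003,0,0.28],[0,0,-0.335],0.8],
  [[-0.003,0,0.28],[0,0,-0.335],0.8],
])

```text
clock: 17.85
position: [0.6309, 0.0223, 0.0811]
ee_rot: [-2.422, -1.995, 0.007]
force: [-0.9, -0.2, 0.6]
width: 0.896
```

Run:
```python
from h import *
for n in ['side','scene']:
    p,W=cloud(n); cv2.imwrite(f'pics/{n}6.png',cv2.resize(p[100:300,100:400] if n=='side' else p[120:320,180:430],None,fx=2.6,fy=2.6)[:,:,::-1])
o=arm.observe();print(o['position'],o['ee_rot'])
```

```text
[0.63345115 0.02223047 0.08467973] [-2.42483387e+00 -1.99692681e+00 -5.87077849e-04]
```

View pics/side6.png

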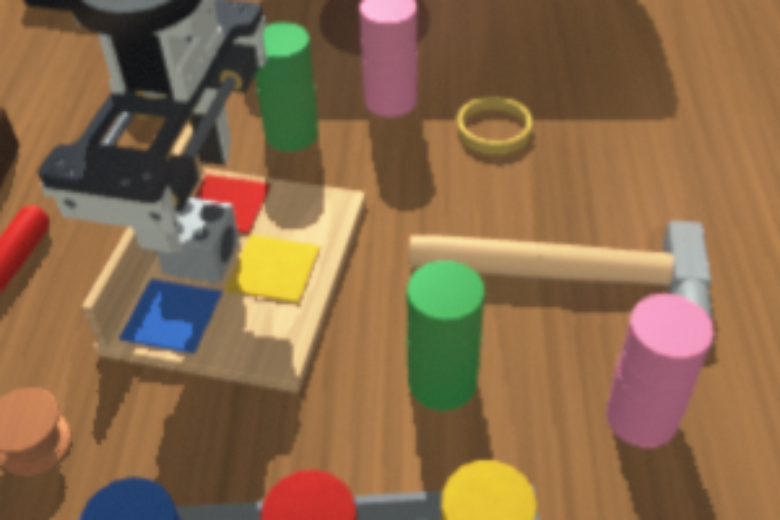

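View pics/scene6.png

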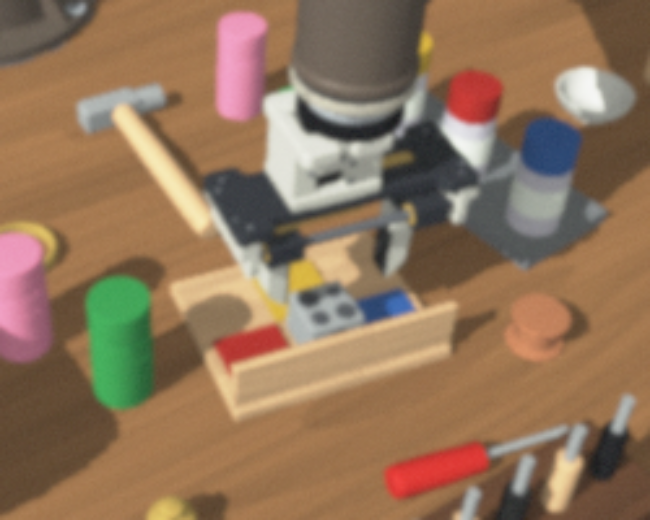

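Both views show the jaws straddling the block, one finger on each caddy-y side. Descend and grip.

>>> play_rows([
  [[0,0,0.05],[0,0,0],0.8],
  [[0,0,0.09],[0,0,0],0.8],
  [[0,0,0.109],[0,0,0],0.8],
  [[0,0,0.109],[0,0,0],0.8],
  [[0,0,0.109],[0,0,0],0.3],
  [[0,0,0.109],[0,0,0],0],
  [[0,0,0.109],[0,0,0],-0.3],
  [[0,0,0.109],[0,0,0],-0.3],
  [[0,0,0.109],[0,0,0],-0.3],
  [[0,0,0.109],[0,0,0],-0.3],
])

```text
clock: 18.95
position: [0.6334, 0.0203, 0.0301]
ee_rot: [2.426, 1.995, 0.0]
force: [-1.1, -0.6, 3.2]
width: 0.496
```

Held: width 0.496 is 45.6 mm. Lift it clear of the look-alikes and carry it over the cushion.

>>> play_rows([
  [[0,0,-0.03],[0,0,0],-0.3],
  [[0,0,-0.09],[0,0,0],-0.3],
  [[0,0,-0.16],[0,0,0],-0.3],
  [[0,0,-0.23],[0,0,0],-0.3],
  [[0,0,-0.29],[0,0,0],-0.3],
  [[0,0,-0.32],[0,0,0],-0.3],
  [[-0.03,0,-0.32],[0,0,0],-0.3],
  [[-0.08,-0.01,-0.32],[0,0,0],-0.3],
  [[-0.15,-0.02,-0.32],[0,0,0],-0.3],
  [[-0.22,-0.03,-0.32],[0,0,0],-0.3],
])

```text
clock: 19.95
position: [0.5954, -0.0862, 0.1884]
ee_rot: [-2.424, -1.996, 0.003]
force: [0.5, -1.3, -5.2]
width: 0.502
```

>>> play_rows([
  [[-0.07,-0.01,0],[0,0,0],-0.3],
  [[-0.14,-0.02,0],[0,0,0],-0.3],
  [[-0.21,-0.03,0],[0,0,0],-0.3],
  [[-0.28,-0.04,0],[0,0,0],-0.3],
  [[-0.35,-0.05,0],[0,0,0],-0.3],
  [[-0.41,-0.06,0],[0,0,0],-0.3],
  [[-0.45,-0.068,0],[0,0,0],-0.3],
  [[-0.46,-0.068,0],[0,0,0],-0.3],
  [[-0.46,-0.068,0],[0,0,0],-0.3],
])

```text
clock: 20.85
position: [0.5182, -0.3046, 0.1888]
ee_rot: [-2.427, -1.992, 0.002]
force: [1.0, 0.6, -5.0]
width: 0.501
```

Run:
```python
from h import *
for n in ['scene','wrist','side']:
    p,W=cloud(n); cv2.imwrite(f'pics/{n}7.png',p[:,:,::-1])
    x,y,z=W[...,0],W[...,1],W[...,2]; g=p.astype(int)
    m=(z>.008)&(z<.02)&(np.hypot(x-.52,y+.303)<.075)
    m=cv2.morphologyEx(m.astype(np.uint8),cv2.MORPH_OPEN,np.ones((3,3)))>0
    T=W[m]
    if len(T)>50:
        print(n,len(T),np.median(T[:,2]),cv2.minEnclosingCircle(T[:,:2].astype(np.float32)),T[:,:2].min(0),T[:,:2].max(0))
o=arm.observe();print(o['position'],o['ee_rot'],o['width'])
```

```text
scene 1944 0.013521772939509048 ((0.5200269222259521, -0.30402451753616333), 0.05564123019576073) [ 0.46573859 -0.35887768] [ 0.57485673 -0.24917861]
wrist 5296 0.013332336288391837 ((0.5160820484161377, -0.30339524149894714), 0.054920025169849396) [ 0.46258795 -0.3580461 ] [ 0.55310985 -0.24902729]
side 371 0.014287312060087086 ((0.5170943737030029, -0.3028534948825836), 0.05519276484847069) [ 0.46417228 -0.35477229] [ 0.57057995 -0.24950532]
[ 0.52000913 -0.30186287  0.18940725] [-2.42320247e+00 -1.99771836e+00 -9.14259211e-04] 0.49929914509132367
```

View pics/scene7.png

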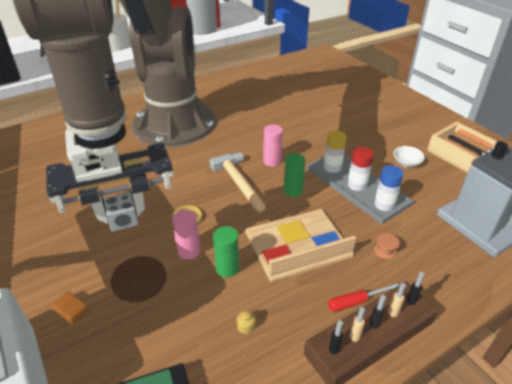

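View pics/wrist7.png

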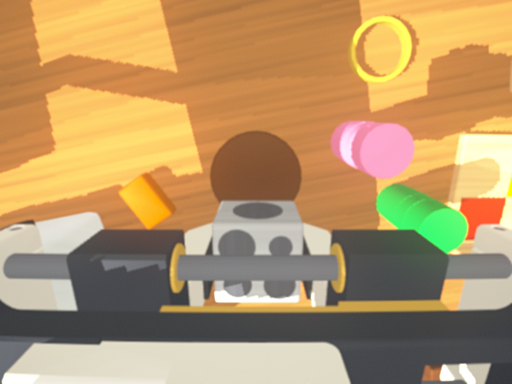

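The cushion measures (.517,-.303) in all three cameras, with the block above it. But the gripper body's end would come down at z≈0.09 next to the pink tin, which is 0.10 tall with its edge at y≈-.208. I'll check obstacles for another yaw.

Run:
```python
from h import *
p0,W0=None,None
for n in ['scene','side']:
    p=cv2.imread(f'pics/{n}0.png')[:,:,::-1].copy();d=np.load(f'pics/{n}0.npy')
    p,W=cloud(n,(p,d)); x,y,z=W[...,0],W[...,1],W[...,2]
    m=(z>.02)&(z<.19)&(x>.36)&(x<.72)&(y<-.14)&(y>-.5)
    k,l,st,ce=cv2.connectedComponentsWithStats(m.astype(np.uint8))
    for i in range(1,k):
        if st[i,4]>15: T=W[l==i]; print(n,ce[i].round(),st[i,4],T.min(0).round(3),T.max(0).round(3))
```

```text
scene [185. 230.] 953 [ 0.474 -0.21   0.02 ] [ 0.524 -0.162  0.103]
scene [222. 251.] 601 [ 0.563 -0.162  0.02 ] [ 0.609 -0.14   0.103]
scene [ 69. 304.] 515 [ 0.491 -0.467  0.02 ] [ 0.554 -0.411  0.027]
scene [242. 315.] 72 [ 0.705 -0.191  0.021] [ 0.72  -0.159  0.039]
side [244.  76.] 109 [ 0.49 -0.46  0.02] [ 0.55  -0.41   0.024]
side [250. 116.] 839 [ 0.473 -0.209  0.02 ] [ 0.521 -0.158  0.102]
side [208. 111.] 91 [ 0.561 -0.161  0.098] [ 0.605 -0.14   0.102]
side [156. 132.] 84 [ 0.703 -0.191  0.02 ] [ 0.72  -0.157  0.039]
```

Jaws along world x is clear, since only the pink tin at y>-.21 is tall nearby. Turn back 79°, then lower.

>>> play_rows([
  [[0,0,0],[0,0,0.07],-0.3],
  [[0,0,0],[0,0,0.18],-0.3],
  [[0,0,0],[0,0,0.3],-0.3],
  [[0,0,0],[0,0,0.42],-0.3],
  [[0,0,0],[0,0,0.54],-0.3],
  [[0,0,0],[0,0,0.66],-0.3],
  [[0,0,0],[0,0,0.78],-0.3],
  [[0,0,0],[0,0,0.9],-0.3],
  [[0,0,0],[0,0,0.98],-0.3],
])

```text
clock: 21.9
position: [0.5204, -0.3017, 0.1896]
ee_rot: [-3.093, -0.544, -0.0]
force: [0.0, 0.8, -5.3]
width: 0.5
```

>>> play_rows([
  [[0,0,0],[0,0,0.12],-0.3],
  [[0,0,0],[0,0,0.24],-0.3],
  [[0,0,0],[0,0,0.335],-0.3],
  [[0,0,0.04],[0,0,0.335],-0.3],
  [[0,0,0.1],[0,0,0.335],-0.3],
  [[0,0,0.17],[0,0,0.335],-0.3],
  [[0,0,0.22],[0,0,0.335],-0.3],
  [[0,0,0.26],[0,0,0.335],-0.3],
  [[0,0,0.28],[0,0,0.335],-0.3],
  [[0,0,0.28],[0,0,0.335],-0.3],
])

```text
clock: 22.9
position: [0.5195, -0.302, 0.0486]
ee_rot: [-3.14, -0.003, 0.003]
force: [-0.5, 0.0, -4.2]
width: 0.498
```

Run:
```python
from h import *
for n in ['scene']:
    p,W=cloud(n); cv2.imwrite(f'pics/{n}8.png',cv2.resize(p[120:340,20:270],None,fx=3,fy=2.7)[:,:,::-1])
o=arm.observe();print(o['position'],o['ee_rot'],o['force'],o['width'])
```

```text
[ 0.52007099 -0.30267255  0.04975932] [-3.14104108e+00 -1.86293508e-03  4.18166347e-04] [ 0.2917009   0.39571985 -3.98626467] 0.4985740242874019
```

View pics/scene8.png

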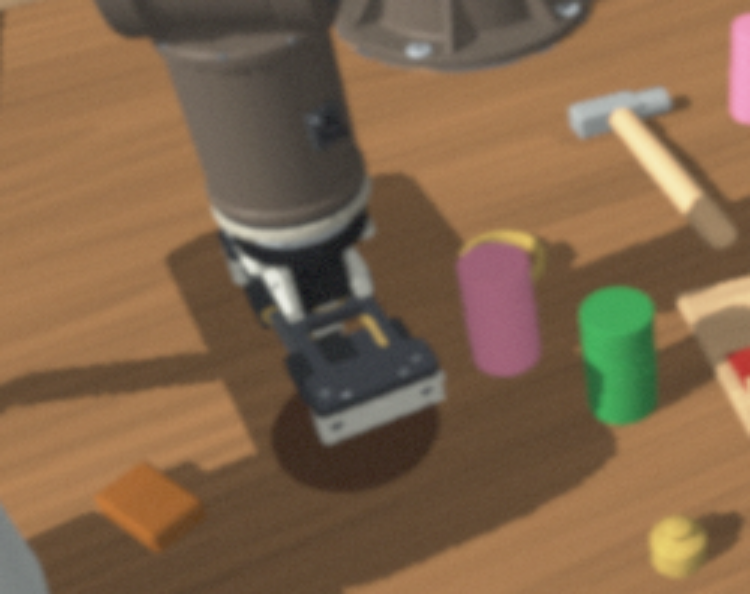

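The body clears the pink tin with a visible gap. Lower the last 18 mm.

>>> play_rows([
  [[-0.004,0,0.015],[0,0,0],-0.3],
  [[-0.004,0,0.025],[0,0,0],-0.3],
  [[-0.004,0,0.03],[0,0,0],-0.3],
  [[-0.004,0,0.034],[0,0,0],-0.3],
  [[-0.004,0,0.036],[0,0,0],-0.3],
  [[-0.004,0,0.036],[0,0,0],-0.3],
])

```text
clock: 23.55
position: [0.5177, -0.3035, 0.0321]
ee_rot: [3.142, -0.0, 0.0]
force: [-1.7, 1.4, -1.7]
width: 0.498
```

>>> play_rows([
  [[0,0,0.001],[0,0,0],-0.3],
  [[0,0,0.001],[0,0,0],-0.3],
])

```text
clock: 23.75
position: [0.5177, -0.3036, 0.032]
ee_rot: [3.141, -0.0, 0.001]
force: [-3.4, 1.8, 5.1]
width: 0.501
```

Contact. Release, rise and look.

>>> play_rows([
  [[0,0,0],[0,0,0],0.1],
  [[0,0,0],[0,0,0],0.3],
  [[0,0,0],[0,0,0],0.48],
  [[0,0,0],[0,0,0],0.48],
  [[0,0,-0.06],[0,0,0],0.48],
  [[0,0,-0.14],[0,0,0],0.48],
  [[0,0,-0.22],[0,0,0],0.48],
  [[0,0,-0.3],[0,0,0],0.48],
  [[0,0,-0.36],[0,0,0],0.48],
  [[0,0,-0.36],[0,0,0],0.48],
], newtons=15)

```text
clock: 24.75
position: [0.5199, -0.3048, 0.2161]
ee_rot: [3.138, -0.0, 0.012]
force: [-0.2, -0.2, -0.5]
width: 0.738
```

Run:
```python
from h import *
for n in ['scene','wrist','side']:
    p,W=cloud(n); cv2.imwrite(f'pics/{n}9.png',p[:,:,::-1])
    x,y,z=W[...,0],W[...,1],W[...,2]
    r=np.hypot(x-.518,y+.303)<.06
    T=W[r&(z>.049)&(z<.06)]; C=W[r&(z>.009)&(z<.018)]
    for nm,Q in (('block',T),('cush',C)):
        if len(Q)>50: print(n,nm,len(Q),np.median(Q[:,2]),cv2.minAreaRect(Q[:,:2].astype(np.float32)))
    for c in ['red','blue','yellow']:
        Q=W[mask(p,c)&(z>.1)&(z<.13)&(y>.2)]
        if len(Q)>30: print(n,c,len(Q),cv2.minEnclosingCircle(Q[:,:2].astype(np.float32)))
o=arm.observe();print(o['position'],o['ee_rot'],o['clock'])
```

```text
scene block 470 0.053706325103932945 ((0.5195820331573486, -0.3032072186470032), (0.046370189636945724, 0.047891903668642044), 89.03133392333984)
scene cush 1248 0.013477090990949204 ((0.5238428711891174, -0.3044482171535492), (0.10954610258340836, 0.10082914680242538), 82.2472915649414)
scene red 196 ((0.52360999584198, 0.2691996693611145), 0.023670092225074768)
scene blue 192 ((0.6158377528190613, 0.2734833061695099), 0.021984685212373734)
wrist block 1605 0.05349866106900256 ((0.517311155796051, -0.30268394947052), (0.04570521041750908, 0.0458373948931694), 89.72953796386719)
wrist cush 3793 0.013334828413389527 ((0.517354428768158, -0.3039184510707855), (0.10681905597448349, 0.1083197295665741), 89.29811096191406)
side block 188 0.05452289435063032 ((0.5170658230781555, -0.3015217185020447), (0.0451008677482605, 0.043187182396650314), 1.4574644565582275)
side cush 288 0.014314579795341063 ((0.516464114189148, -0.3002675175666809), (0.10720193386077881, 0.09500516951084137), 5.095475196838379)
side red 993 ((0.5218101739883423, 0.2719438970088959), 0.023845873773097992)
side blue 979 ((0.6119161248207092, 0.27841463685035706), 0.023791160434484482)
side yellow 897 ((0.4317861497402191, 0.2652166187763214), 0.0234739538282156)
[ 0.51734041 -0.303274    0.21063218] [-3.14125910e+00 -4.37985733e-05  8.63874024e-04] 24.9
```

View pics/wrist9.png

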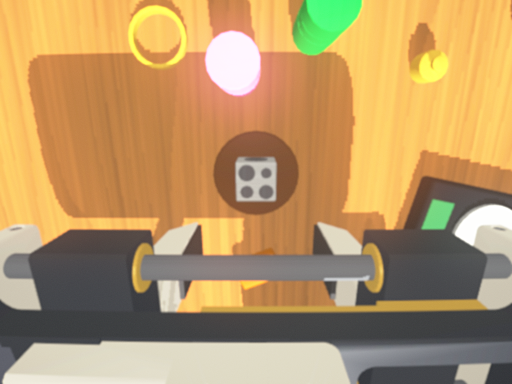

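View pics/side9.png

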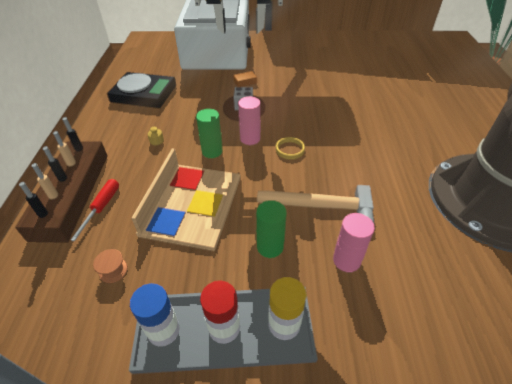

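The wrist view shows the block at (257,179), inside the cushion disc at (256,172). It is centred to about 1 mm and flat (top 0.0535), and the tins are still in the tray. Now back for the red tin.

>>> play_rows([
  [[0,-0.06,0],[0,0,0],0.48],
  [[0,-0.16,0],[0,0,0],0.48],
  [[0,-0.26,0],[0,0,0],0.48],
  [[0,-0.36,0],[0,0,0],0.48],
  [[0,-0.46,0],[0,0,0],0.48],
  [[0,-0.56,0],[0,0,0],0.48],
  [[0,-0.66,0],[0,0,0],0.48],
  [[0,-0.76,0],[0,0,0],0.48],
  [[0,-0.86,0],[0,0,0],0.48],
  [[0,-0.95,0],[0,0,0],0.48],
])

```text
clock: 25.9
position: [0.5164, 0.1738, 0.2097]
ee_rot: [3.141, 0.001, -0.004]
force: [0.4, -0.9, 0.2]
width: 0.74
```

>>> play_rows([
  [[0.007,-0.1,0],[0,0,0],0.48],
  [[0.007,-0.19,0],[0,0,0],0.48],
  [[0.007,-0.2,0],[0,0,0],0.48],
  [[0.007,-0.2,0],[0,0,0],0.48],
  [[0.007,-0.2,0],[0,0,0],0.48],
])

```text
clock: 26.4
position: [0.521, 0.2697, 0.21]
ee_rot: [3.14, -0.002, -0.003]
force: [-0.5, -1.3, 0.2]
width: 0.738
```

Run:
```python
from h import *
for n in ['wrist']:
    p,W=cloud(n); cv2.imwrite(f'pics/{n}10.png',p[:,:,::-1])
    x,y,z=W[...,0],W[...,1],W[...,2]
    for c in ['red','blue','yellow']:
        Q=W[mask(p,c)&(z>.1)&(z<.13)&(y>.2)]
        if len(Q)>30: print(n,c,len(Q),cv2.minEnclosingCircle(Q[:,:2].astype(np.float32)))
o=arm.observe();print(o['position'],o['ee_rot'],o['clock'])
```

```text
wrist red 1799 ((0.5218102931976318, 0.27176740765571594), 0.023666732013225555)
wrist blue 1677 ((0.6113676428794861, 0.2776137590408325), 0.022846650332212448)
wrist yellow 1850 ((0.4314441978931427, 0.26460105180740356), 0.024187466129660606)
[0.52130897 0.26930959 0.21035541] [ 3.13977930e+00 -3.54903110e-03 -1.82346832e-03] 26.45
```

View pics/wrist10.png

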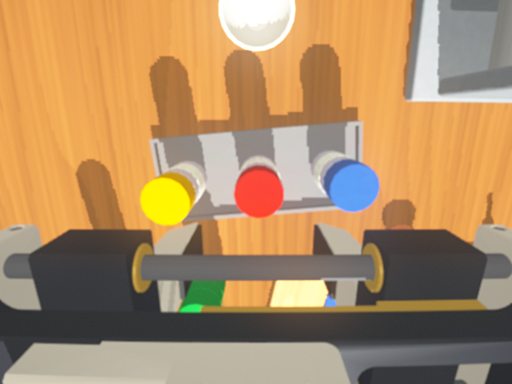

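>>> play_rows([
  [[0,-0.004,0.05],[0,0,0],0.48],
  [[0,-0.004,0.1],[0,0,0],0.48],
  [[0,-0.004,0.12],[0,0,0],0.48],
  [[0,-0.004,0.12],[0,0,0],0.48],
  [[0,-0.004,0.12],[0,0,0],0.48],
  [[0,-0.004,0.12],[0,0,0],0.48],
])

```text
clock: 27.05
position: [0.522, 0.2736, 0.1525]
ee_rot: [-3.141, 0.001, -0.003]
force: [0.4, -0.6, -0.2]
width: 0.74
```

```bash
python3 -c "
from h import *
o=arm.observe();print(o['position'],o['ee_rot'],o['dq'])"
```

```text
[0.5220451  0.27358035 0.15253877] [-3.14058982e+00  1.07827731e-03 -2.87950150e-03] [-0.0042532   0.00054667 -0.00187866  0.00014783  0.0011604  -0.00155433
 -0.00257973]
```

>>> play_rows([
  [[0,0.003,0.06],[0,0,0],0.48],
  [[0,0.003,0.11],[0,0,0],0.48],
  [[0,0.003,0.14],[0,0,0],0.48],
  [[0,0.003,0.151],[0,0,0],0.48],
  [[0,0.003,0.151],[0,0,0],0.48],
  [[0,0.003,0.151],[0,0,0],-0.1],
  [[0,0.003,0.151],[0,0,0],-0.3],
  [[0,0.003,0.151],[0,0,0],-0.3],
  [[0,0.003,0.151],[0,0,0],-0.3],
  [[0,0.003,0.151],[0,0,0],-0.3],
])

```text
clock: 28.05
position: [0.5218, 0.2723, 0.0765]
ee_rot: [-3.141, 0.0, -0.002]
force: [-0.5, 0.1, 5.7]
width: 0.52
```

>>> play_rows([
  [[0,0,-0.04],[0,0,0],-0.3],
  [[0,0,-0.1],[0,0,0],-0.3],
  [[0,0,-0.18],[0,0,0],-0.3],
  [[0,0,-0.25],[0,0,0],-0.3],
  [[0,0,-0.28],[0,0,0],-0.3],
  [[0.01,0.03,-0.28],[0,0,0],-0.3],
  [[0.03,0.09,-0.28],[0,0,0],-0.3],
  [[0.05,0.15,-0.28],[0,0,0],-0.3],
  [[0.07,0.21,-0.28],[0,0,0],-0.3],
  [[0.09,0.27,-0.28],[0,0,0],-0.3],
])

```text
clock: 29.05
position: [0.5657, 0.134, 0.214]
ee_rot: [3.14, -0.001, -0.004]
force: [0.4, 0.3, -1.7]
width: 0.518
```

>>> play_rows([
  [[0.02,0.06,0],[0,0,0],-0.3],
  [[0.04,0.12,0],[0,0,0],-0.3],
  [[0.06,0.19,0],[0,0,0],-0.3],
  [[0.08,0.26,0],[0,0,0],-0.3],
  [[0.1,0.32,0],[0,0,0],-0.3],
  [[0.112,0.345,0],[0,0,0],-0.3],
  [[0.112,0.346,0.04],[0,0,0],-0.3],
  [[0.112,0.346,0.1],[0,0,0],-0.3],
  [[0.112,0.346,0.16],[0,0,0],-0.3],
  [[0.112,0.346,0.18],[0,0,0],-0.3],
])

```text
clock: 30.05
position: [0.6192, -0.0363, 0.1215]
ee_rot: [3.142, 0.0, -0.011]
force: [0.3, -0.1, -2.4]
width: 0.519
```

>>> play_rows([
  [[0,0,0],[0,0,0],-0.3],
  [[0,0,0.02],[0,0,0],-0.3],
  [[0,0,0.04],[0,0,0],-0.3],
  [[0,0,0.05],[0,0,0],-0.3],
  [[0,0,0.05],[0,0,0],-0.3],
  [[0,0,0.05],[0,0,0],-0.3],
])

```text
clock: 30.65
position: [0.6224, -0.036, 0.101]
ee_rot: [3.142, -0.0, 0.001]
force: [0.5, 0.8, -0.6]
width: 0.523
```

Run:
```python
from h import *
for n in ['side','scene']:
    p,W=cloud(n); cv2.imwrite(f'pics/{n}11.png',cv2.resize(p[100:300,100:400] if n=='side' else p[120:320,180:430],None,fx=2.6,fy=2.6)[:,:,::-1])
o=arm.observe();print(o['position'],o['ee_rot'],o['force'])
```

```text
[ 0.62252596 -0.03599614  0.10121676] [-3.14156205e+00  1.13134930e-04 -1.28843514e-03] [ 0.39675956 -0.27758453 -2.1280569 ]
```

View pics/side11.png

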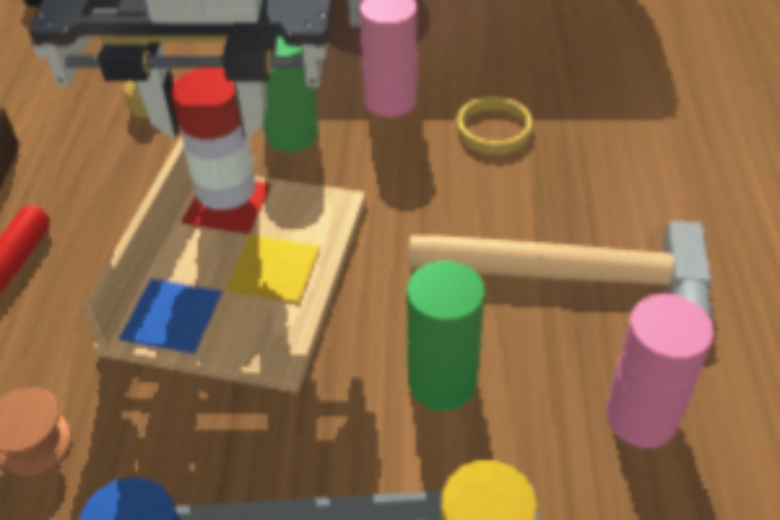

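View pics/scene11.png

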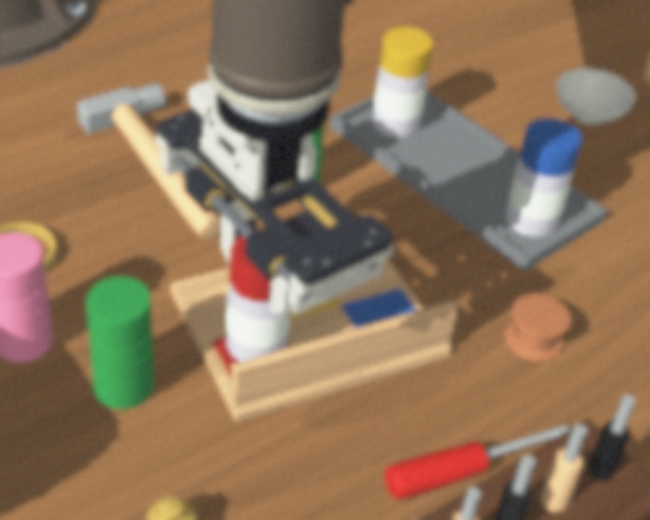

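Red hangs above its plate at (.6225,-.036). Lower 15 mm.

>>> play_rows([
  [[0,0,0.015],[0,0,0],-0.3],
  [[0,0,0.022],[0,0,0],-0.3],
  [[0,0,0.027],[0,0,0],-0.3],
  [[0,0,0.029],[0,0,0],-0.3],
  [[0,0,0.03],[0,0,0],-0.3],
  [[0,0,0.03],[0,0,0],-0.3],
])

```text
clock: 31.35
position: [0.622, -0.036, 0.0865]
ee_rot: [3.142, -0.0, -0.0]
force: [-3.8, -0.0, 7.8]
width: 0.517
```

>>> play_rows([
  [[0,0,0.03],[0,0,0],0.1],
  [[0,0,0.03],[0,0,0],0.3],
  [[0,0,0.03],[0,0,0],0.48],
  [[0,0,0.03],[0,0,0],0.48],
  [[0,0,-0.06],[0,0,0],0.48],
  [[0,0,-0.14],[0,0,0],0.48],
  [[0,0,-0.22],[0,0,0],0.48],
  [[0,0,-0.22],[0,0,0],0.48],
])

```text
clock: 32.15
position: [0.6257, -0.0359, 0.2024]
ee_rot: [-3.141, 0.0, -0.017]
force: [0.4, 0.0, 0.0]
width: 0.736
```

I mistakenly kept a 15 mm downward shift during that release. Checking the red tin.

Run:
```python
from h import *
for n in ['side','wrist']:
    p,W=cloud(n); cv2.imwrite(f'pics/{n}12.png',p[:,:,::-1])
    x,y,z=W[...,0],W[...,1],W[...,2]
    for c in ['red','blue','yellow']:
        Q=W[mask(p,c)&(z>.1)&(z<.13)]
        if len(Q)>30:
            t=Q[Q[:,2]>np.percentile(Q[:,2],97)-.004]
            A=np.c_[t[:,:2],np.ones(len(t))];print(n,c,len(Q),np.median(t[:,2]),'tilt',np.linalg.lstsq(A,t[:,2],rcond=None)[0][:2].round(3),cv2.minEnclosingCircle(Q[:,:2].astype(np.float32)))
o=arm.observe();print(o['position'],o['ee_rot'],o['clock'])
```

```text
side red 446 0.1151427492745775 tilt [-0.003 -0.01 ] ((0.6208325028419495, -0.035608164966106415), 0.02421429008245468)
side blue 980 0.10469852969983659 tilt [ 0.001 -0.008] ((0.6117957234382629, 0.2783852219581604), 0.023806991055607796)
side yellow 952 0.10487098320436608 tilt [-0.001 -0.006] ((0.4318616986274719, 0.26489606499671936), 0.024017078801989555)
wrist red 2139 0.11442087748395786 tilt [-0. -0.] ((0.6214172840118408, -0.036509741097688675), 0.023827798664569855)
[ 0.62297507 -0.03601221  0.19722246] [-3.14158004e+00  2.22106969e-04 -4.77667744e-03] 32.25
```

View pics/side12.png

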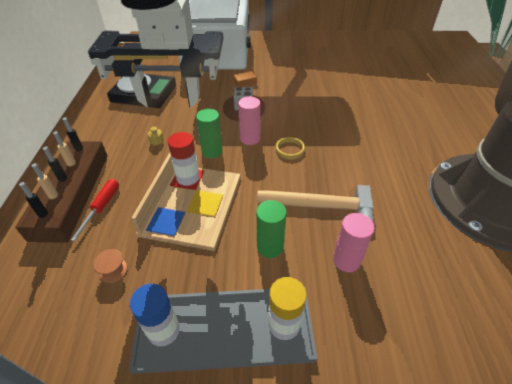

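View pics/wrist12.png

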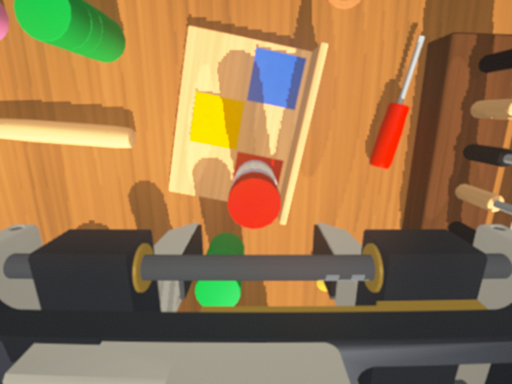

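No harm: red stands upright at (.6213,-.036), within 2 mm of its plate centre. On to blue.

>>> play_rows([
  [[0,-0.04,0],[0,0,0],0.48],
  [[0,-0.12,0],[0,0,0],0.48],
  [[0,-0.2,0],[0,0,0],0.48],
  [[-0.01,-0.28,0],[0,0,0],0.48],
  [[-0.01,-0.36,0],[0,0,0],0.48],
  [[-0.02,-0.44,0],[0,0,0],0.48],
  [[-0.022,-0.52,0],[0,0,0],0.48],
  [[-0.022,-0.6,0],[0,0,0],0.48],
  [[-0.022,-0.628,0],[0,0,0],0.48],
  [[-0.022,-0.628,0],[0,0,0],0.48],
])

```text
clock: 33.25
position: [0.6097, 0.281, 0.1941]
ee_rot: [-3.141, -0.007, 0.004]
force: [0.0, -0.1, -0.2]
width: 0.74
```

>>> play_rows([
  [[0,0,0.02],[0,0,0],0.48],
  [[0,0,0.06],[0,0,0],0.48],
  [[0,0,0.08],[0,0,0],0.48],
  [[0,0,0.08],[0,0,0],0.48],
  [[0,0,0.08],[0,0,0],0.48],
  [[0,0,0.08],[0,0,0],0.48],
])

```text
clock: 33.85
position: [0.6118, 0.2777, 0.1566]
ee_rot: [-3.141, 0.001, -0.002]
force: [0.4, -0.2, 0.0]
width: 0.736
```

Run:
```python
from h import *
p,W=cloud('side'); cv2.imwrite('pics/s13.png',cv2.resize(p[180:384,80:380],None,fx=2.6,fy=2.6)[:,:,::-1])
o=arm.observe();print(o['position'],o['ee_rot'])
```

```text
[0.61177677 0.27792394 0.15666909] [-3.14095958e+00  7.25214157e-04 -2.09526433e-03]
```

View pics/s13.png

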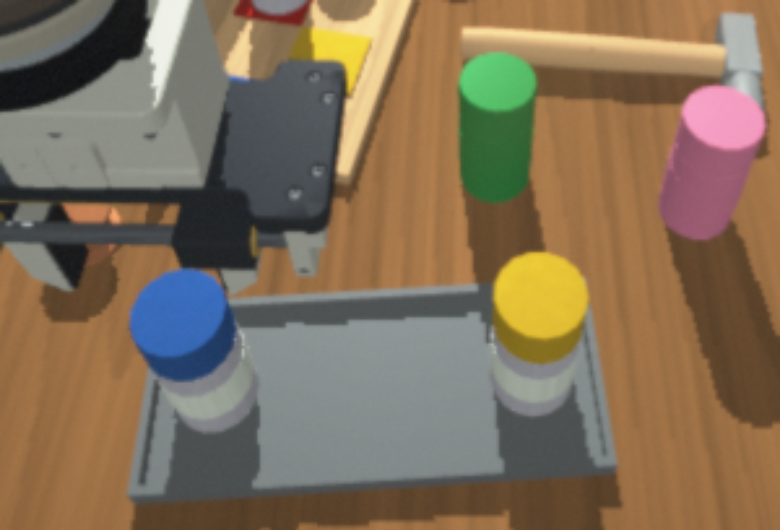

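The gripper is above blue and positioned at (.612,.278). Descend and grip.

>>> play_rows([
  [[0,0,0.06],[0,0,0],0.48],
  [[0,0,0.11],[0,0,0],0.48],
  [[0,0,0.145],[0,0,0],0.48],
  [[0,0,0.159],[0,0,0],0.48],
  [[0,0,0.159],[0,0,0],0.48],
  [[0,0,0.159],[0,0,0],-0.1],
  [[0,0,0.159],[0,0,0],-0.3],
  [[0,0,0.159],[0,0,0],-0.3],
  [[0,0,0.159],[0,0,0],-0.3],
  [[0,0,0.159],[0,0,0],-0.3],
])

```text
clock: 34.9
position: [0.6119, 0.2783, 0.0772]
ee_rot: [-3.141, 0.0, -0.002]
force: [-0.5, 0.7, 6.4]
width: 0.521
```

>>> play_rows([
  [[0,0,-0.04],[0,0,0],-0.3],
  [[0,0,-0.1],[0,0,0],-0.3],
  [[0,0,-0.18],[0,0,0],-0.3],
  [[0,0,-0.23],[0,0,0],-0.3],
  [[0,0.01,-0.25],[0,0,0],-0.3],
  [[0.01,0.05,-0.25],[0,0,0],-0.3],
  [[0.02,0.12,-0.25],[0,0,0],-0.3],
  [[0.03,0.19,-0.25],[0,0,0],-0.3],
  [[0.04,0.26,-0.25],[0,0,0],-0.3],
  [[0.05,0.32,-0.25],[0,0,0],-0.3],
])

```text
clock: 35.9
position: [0.6355, 0.1149, 0.1997]
ee_rot: [3.14, -0.002, -0.003]
force: [0.3, -0.3, -2.3]
width: 0.52
```

>>> play_rows([
  [[0.01,0.05,0],[0,0,0],-0.3],
  [[0.017,0.075,0],[0,0,0],-0.3],
  [[0.017,0.08,0.02],[0,0,0],-0.3],
  [[0.017,0.08,0.08],[0,0,0],-0.3],
  [[0.017,0.08,0.14],[0,0,0],-0.3],
  [[0.017,0.08,0.18],[0,0,0],-0.3],
  [[0.017,0.08,0.2],[0,0,0],-0.3],
  [[0.017,0.08,0.2],[0,0,0],-0.3],
  [[0.017,0.08,0.2],[0,0,0],-0.3],
])

```text
clock: 36.8
position: [0.6449, 0.079, 0.1017]
ee_rot: [-3.141, -0.001, -0.001]
force: [0.7, -0.2, -1.0]
width: 0.522
```

Run:
```python
from h import *
for n in ['side']:
    p,W=cloud(n); cv2.imwrite(f'pics/{n}14.png',cv2.resize(p[100:300,100:400] if n=='side' else p[120:320,180:430],None,fx=2.6,fy=2.6)[:,:,::-1])
o=arm.observe();print(o['position'],o['ee_rot'],o['force'])
```

```text
[0.64535071 0.07875152 0.10224234] [-3.14099275e+00 -8.20578728e-04 -2.49438850e-03] [-0.71709753 -0.26538795 -0.94824207]
```

View pics/side14.png

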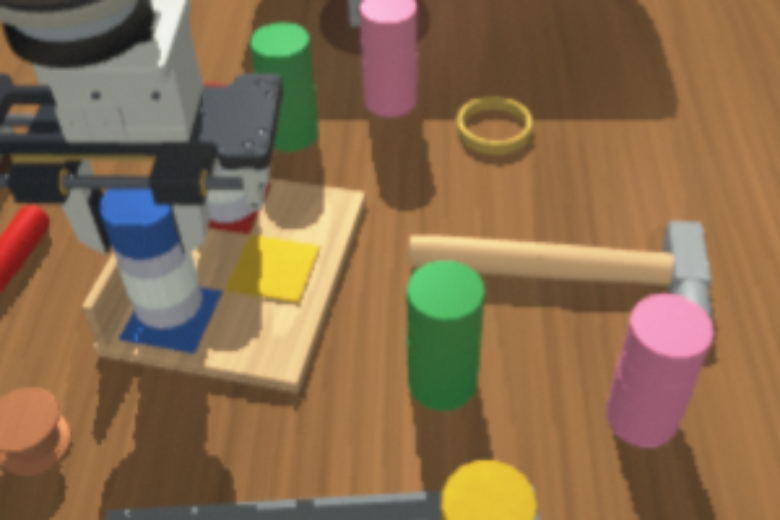

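>>> play_rows([
  [[0,0,0.014],[0,0,0],-0.3],
  [[0,0,0.021],[0,0,0],-0.3],
  [[0,0,0.026],[0,0,0],-0.3],
  [[0,0,0.029],[0,0,0],-0.3],
  [[0,0,0.03],[0,0,0],-0.3],
  [[0,0,0.03],[0,0,0],-0.3],
])

```text
clock: 37.45
position: [0.6449, 0.0779, 0.087]
ee_rot: [-3.142, 0.0, -0.001]
force: [-0.9, -0.8, 5.0]
width: 0.521
```

>>> play_rows([
  [[0,0,0],[0,0,0],0.1],
  [[0,0,0],[0,0,0],0.3],
  [[0,0,0],[0,0,0],0.48],
  [[0,0,0],[0,0,0],0.48],
  [[0,0,-0.06],[0,0,0],0.48],
  [[0,0,-0.14],[0,0,0],0.48],
  [[0,0,-0.21],[0,0,0],0.48],
  [[0,0,-0.22],[0,0,0],0.48],
])

```text
clock: 38.25
position: [0.6472, 0.0785, 0.2013]
ee_rot: [-3.14, 0.0, -0.012]
force: [0.5, -0.8, 0.3]
width: 0.741
```

>>> play_rows([
  [[-0.03,-0.03,0],[0,0,0],0.48],
  [[-0.1,-0.09,0],[0,0,0],0.48],
  [[-0.17,-0.15,0],[0,0,0],0.48],
  [[-0.24,-0.21,0],[0,0,0],0.48],
  [[-0.31,-0.27,0],[0,0,0],0.48],
  [[-0.37,-0.32,0],[0,0,0],0.48],
  [[-0.42,-0.36,0],[0,0,0],0.48],
  [[-0.427,-0.373,0],[0,0,0],0.48],
  [[-0.427,-0.373,0.04],[0,0,0],0.48],
  [[-0.427,-0.373,0.08],[0,0,0],0.48],
])

```text
clock: 39.25
position: [0.4318, 0.2647, 0.1559]
ee_rot: [-3.141, -0.001, -0.002]
force: [0.1, -0.7, -1.0]
width: 0.742
```

>>> play_rows([
  [[0,0,0],[0,0,0],0.48],
  [[0,0,0],[0,0,0],0.48],
  [[0,0,0],[0,0,0],0.48],
])

```text
clock: 39.55
position: [0.4319, 0.2646, 0.157]
ee_rot: [-3.141, 0.001, -0.001]
force: [0.4, 0.5, 0.7]
width: 0.739
```

Run:
```python
from h import *
p,W=cloud('side'); cv2.imwrite('pics/s15.png',p[:,:,::-1])
x,y,z=W[...,0],W[...,1],W[...,2]
for c in ['red','blue','yellow']:
    Q=W[mask(p,c)&(z>.1)&(z<.13)]
    if len(Q)>30: print(c,len(Q),np.median(Q[:,2]),cv2.minEnclosingCircle(Q[:,:2].astype(np.float32)))
o=arm.observe();print(o['position'],o['ee_rot'])
```

```text
red 429 0.1148031235122032 ((0.6213210225105286, -0.03543023765087128), 0.023889971897006035)
blue 569 0.11473277718367283 ((0.6434489488601685, 0.07874403893947601), 0.023406820371747017)
yellow 648 0.10478839180439106 ((0.4319762885570526, 0.26602715253829956), 0.023101389408111572)
[0.43192395 0.26467991 0.15707783] [-3.14079292e+00  9.58357848e-04 -1.86985128e-03]
```

View pics/s15.png

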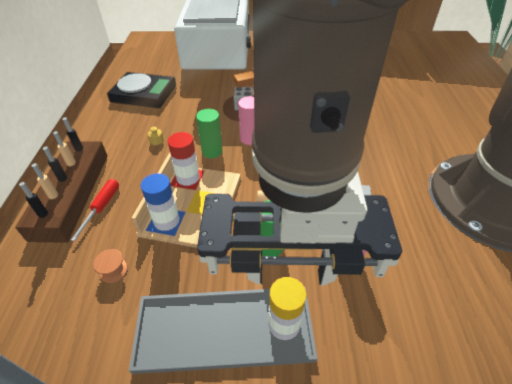

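Blue and red stand on their plates: blue at (.6435,.0787), red at (.621,-.035). The gripper is over yellow, so descend and grip.

>>> play_rows([
  [[0,0,0.06],[0,0,0],0.48],
  [[0,0,0.11],[0,0,0],0.48],
  [[0,0,0.145],[0,0,0],0.48],
  [[0,0,0.16],[0,0,0],0.48],
  [[0,0,0.16],[0,0,0],0.48],
  [[0,0,0.16],[0,0,0],-0.1],
  [[0,0,0.16],[0,0,0],-0.3],
  [[0,0,0.16],[0,0,0],-0.3],
  [[0,0,0.16],[0,0,0],-0.3],
  [[0,0,0.16],[0,0,0],-0.3],
])

```text
clock: 40.6
position: [0.4318, 0.2648, 0.077]
ee_rot: [-3.141, 0.0, -0.002]
force: [-0.1, -0.3, 6.0]
width: 0.522
```

>>> play_rows([
  [[0,0,-0.04],[0,0,0],-0.3],
  [[0,0,-0.1],[0,0,0],-0.3],
  [[0,0,-0.18],[0,0,0],-0.3],
  [[0,0,-0.25],[0,0,0],-0.3],
  [[0,0,-0.28],[0,0,0],-0.3],
  [[0.02,0.03,-0.28],[0,0,0],-0.3],
  [[0.06,0.09,-0.28],[0,0,0],-0.3],
  [[0.1,0.15,-0.28],[0,0,0],-0.3],
  [[0.14,0.22,-0.28],[0,0,0],-0.3],
  [[0.18,0.29,-0.28],[0,0,0],-0.3],
])

```text
clock: 41.6
position: [0.5214, 0.1182, 0.2161]
ee_rot: [3.142, 0.001, -0.001]
force: [0.0, -0.7, -1.9]
width: 0.52
```

>>> play_rows([
  [[0.04,0.06,0],[0,0,0],-0.3],
  [[0.08,0.12,0],[0,0,0],-0.3],
  [[0.1,0.16,0],[0,0,0],-0.3],
  [[0.111,0.175,0.02],[0,0,0],-0.3],
  [[0.111,0.175,0.08],[0,0,0],-0.3],
  [[0.111,0.175,0.15],[0,0,0],-0.3],
  [[0.111,0.175,0.2],[0,0,0],-0.3],
  [[0.111,0.175,0.23],[0,0,0],-0.3],
  [[0.111,0.175,0.23],[0,0,0],-0.3],
  [[0.111,0.175,0.23],[0,0,0],-0.3],
])

```text
clock: 42.6
position: [0.5763, 0.0329, 0.1011]
ee_rot: [-3.141, -0.002, 0.001]
force: [0.9, 1.3, -1.8]
width: 0.525
```

Run:
```python
from h import *
for n in ['side']:
    p,W=cloud(n); cv2.imwrite(f'pics/{n}16.png',cv2.resize(p[100:300,100:400] if n=='side' else p[120:320,180:430],None,fx=2.6,fy=2.6)[:,:,::-1])
o=arm.observe();print(o['position'],o['ee_rot'],o['force'])
```

```text
[0.57692158 0.03280127 0.10181621] [-3.14112507e+00 -1.26803410e-03 -1.13137152e-03] [ 0.59567656  0.6421097  -1.49788688]
```

View pics/side16.png

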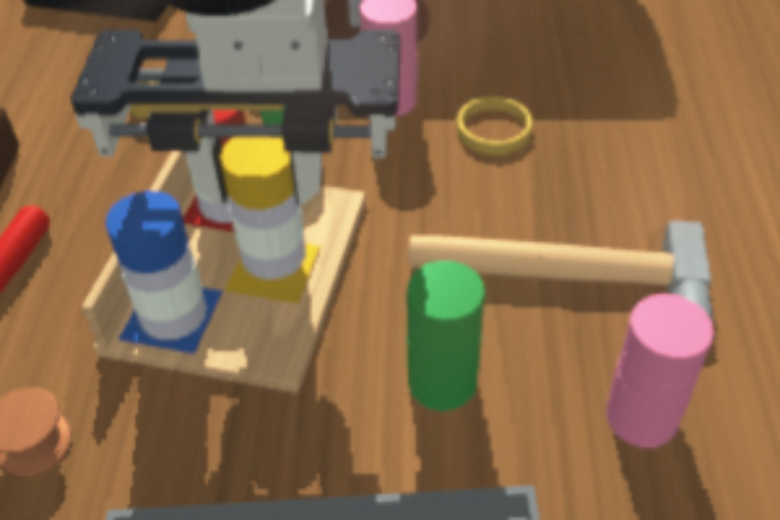

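Yellow is above its plate at (.577,.033) and clear of the others. Lower it.

>>> play_rows([
  [[0,0,0.014],[0,0,0],-0.3],
  [[0,0,0.021],[0,0,0],-0.3],
  [[0,0,0.026],[0,0,0],-0.3],
  [[0,0,0.029],[0,0,0],-0.3],
  [[0,0,0.03],[0,0,0],-0.3],
  [[0,0,0.03],[0,0,0],-0.3],
])

```text
clock: 43.25
position: [0.5766, 0.032, 0.087]
ee_rot: [-3.142, 0.0, -0.0]
force: [-3.3, -0.8, 7.3]
width: 0.518
```

>>> play_rows([
  [[0,0,0],[0,0,0],0.1],
  [[0,0,0],[0,0,0],0.3],
  [[0,0,0],[0,0,0],0.48],
  [[0,0,0],[0,0,0],0.48],
  [[0,0,-0.06],[0,0,0],0.48],
  [[0,0,-0.14],[0,0,0],0.48],
  [[0,0,-0.22],[0,0,0],0.48],
  [[0,0,-0.3],[0,0,0],0.48],
  [[0,0,-0.3],[0,0,0],0.48],
  [[0,0,-0.3],[0,0,0],0.48],
])

```text
clock: 44.25
position: [0.5772, 0.0321, 0.237]
ee_rot: [-3.141, 0.0, -0.003]
force: [0.3, -0.7, -0.6]
width: 0.744
```

Run:
```python
from h import *
for n in ['side','wrist','scene']:
    p,W=cloud(n); cv2.imwrite(f'pics/{n}17.png',p[:,:,::-1])
    x,y,z=W[...,0],W[...,1],W[...,2]
    for c in ['red','blue','yellow']:
        Q=W[mask(p,c)&(z>.105)&(z<.13)]
        if len(Q)>30:
            t=Q[Q[:,2]>np.percentile(Q[:,2],97)-.004];A=np.c_[t[:,:2],np.ones(len(t))]
            print(n,c,len(Q),np.median(t[:,2]).round(4),'tilt',np.linalg.lstsq(A,t[:,2],rcond=None)[0][:2].round(3),cv2.minEnclosingCircle(Q[:,:2].astype(np.float32)))
    Q=W[(np.hypot(x-.518,y+.303)<.05)&(z>.049)&(z<.06)]
    if len(Q)>50: print(n,'block',np.median(Q[:,2]),cv2.minAreaRect(Q[:,:2].astype(np.float32)))
o=arm.observe();print(o['position'],o['force'],o['clock'])
```

```text
side red 393 0.1152 tilt [ 0.005 -0.014] ((0.6205441355705261, -0.036457568407058716), 0.02405296452343464)
side blue 515 0.1151 tilt [ 0.003 -0.009] ((0.6433141827583313, 0.07866092026233673), 0.02320888079702854)
side yellow 360 0.1151 tilt [-0.    -0.012] ((0.5745616555213928, 0.03497815132141113), 0.022649679332971573)
side block 0.05458600119213333 ((0.5170712471008301, -0.3015313148498535), (0.045090965926647186, 0.04673656448721886), 1.5690020322799683)
wrist red 686 0.1143 tilt [ 0.004 -0.011] ((0.616755485534668, -0.027103401720523834), 0.0205382127314806)
wrist yellow 1663 0.1144 tilt [ 0.001 -0.002] ((0.5761334896087646, 0.031711824238300323), 0.02373007871210575)
scene red 348 0.1151 tilt [0.002 0.004] ((-0.09549784660339355, 0.07754337042570114), 0.7520909905433655)
scene blue 307 0.1151 tilt [-0.001 -0.001] ((0.6478097438812256, 0.07393427938222885), 0.022365067154169083)
scene block 0.05379761870016736 ((0.52043217420578, -0.30316734313964844), (0.04637269303202629, 0.04974476993083954), 89.15127563476562)
[0.57580374 0.03187096 0.23471691] [ 0.18368092 -0.005609   -1.09727934] 44.4
```

View pics/side17.png

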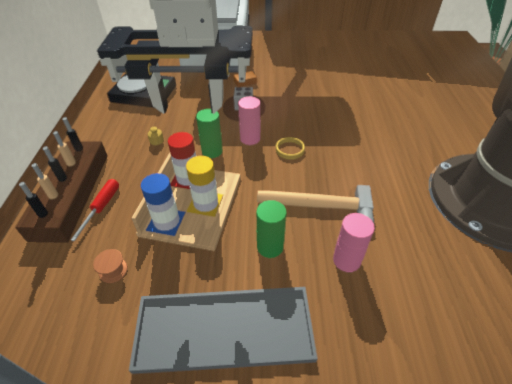

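View pics/wrist17.png

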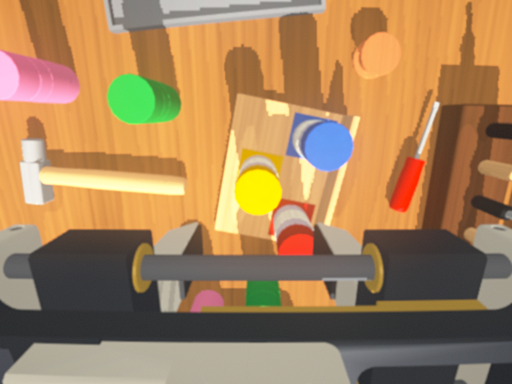

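All three tins stand upright on their own plates, within about 3 mm by every unobstructed view. The block is on the cushion and the arm is clear. Handing in.

```bash
python3 -c "
from cell import arm
print(arm.sign_off())"
```

```text
the job is handed in; nothing more can be done
None
```

I stood all three tins in the tray, set the block on the cushion, and returned each tin to the plate of its own lid colour. I handed it in at about 44 s of the 144 s allowed; sign-off gives no verdict, so these are my own last checks:

- **Tins:** all are upright and about 2–3 mm from their plate centres, against a limit of 12 mm. Lid tops are at 0.115 m, with a measured tilt of 0.015 rad or less.
- **Block:** it lies flat, about 1–2 mm from the cushion centre, against a limit of 15 mm. Its top is at 0.054 m.
- **Arm:** it is clear above the scene, touching nothing.

**Disagreements:** the scene camera reads about 4 mm off the other two. The last wrist reading of red was partly hidden by the gripper, and the last scene reading of red picked up stray pixels. I ignored both red readings and used the side view there.

**Slips and changes:**
- When releasing red on its plate I commanded 15 mm too far down by mistake. Pictures afterwards showed it upright and within 2 mm of centre.
- I turned the gripper before lowering the block, because its body would otherwise have hit the pink tin beside the cushion.

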